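Lay a spare mixer roller in its V-cradle and chock it

TASK

Take the steel roller by its free end and draw it along the rail right out of the sleeve, let go of it there on the rail, then take it again by its middle and lay it gently, without dropping it, in the two V-notches of the cradle, between the end cheeks. Then set the chock on the open deck in front of it, handle up and parallel to the roller, and slide it up until its sloping face touches the roller all along, so that it cannot roll out. Do not disturb the small bottle.

Things in the scene. Friction and masses are not known exactly. Their poses are not given: they have to be found in the camera images.
- roller: loose plain steel roller, 0.25 to 0.5 kg: body 24 mm in diameter, 120 mm long, with a journal 10 mm in diameter and 10 mm long at each end (140 mm over all). Origin at its middle on its axis; y along the axis, turned anyhow about it. It starts on the rack's rail, its middle under the sleeve, 52 mm of it sticking out at the rack's -y side
- sleeve_rack: fixed rack, base plate 70 (x) by 290 (y) by 6 mm. Grey rail along y, 18 mm wide, shallow V on top (edges 31 mm up), carries the roller with its axis 40.9 mm over the bench; room for fingers at both sides. From y = 0 to +100 mm a painted sleeve 56 mm wide, 70 mm high covers it. Origin on the bench under the sleeve's mouth, z up, -y the way the roller is drawn out
- rail_end (a point): point on the rail's axis line, 40.9 mm up, at the end stop (face at y = -167 mm in the rack's frame; stop 20 mm wide, 44 mm high). The roller is out of the sleeve when its middle is beyond y = -70 mm in the rack's frame and touches the stop at -97 mm; it slides with plain friction
- cradle: fixed cradle, base plate x -80 to +60 mm, y -82 to +82 mm, 6 mm thick; two white bearers along x, 14 mm thick, centred at y = -50 and +50 mm, free between them. Their flat decks are 32 mm up, open in front (-x) to x = -77 mm; fixed stops up to 50 mm high behind (+x). Origin on the bench under the V-notches, midway between the bearers; y along the notches
- seat (a point): where the middle of the laid roller belongs: x = 0, y = 0, 40.9 mm up in the cradle's frame, axis along the cradle's y. Each bearer has a 120 degree V-notch 5 mm deep here. End cheeks (54 mm high, 34 mm wide in x, inner faces at y = -77 and +77 mm) leave no room for fingers at the roller's ends
- chock: loose grey wedge bar on its base, 45 (x) by 124 (y) by 20 mm high, 0.1 to 0.2 kg, at one end of the work or the other. Its face leans 65 degrees from the bench and looks to its +x. Origin at the foot of the face, bottom level, mid-length; z up. On the decks (32 mm up), x along the cradle's x, it touches the laid roller when its origin is at x = -9 mm in the cradle's frame
- handle (a point): middle of the top of the chock's handle, a block 14 mm (x) by 40 mm (y) from 20 to 55 mm above the chock's bottom, centred at x = -29 mm, y = 0 in the chock's frame
- immersion_oil: small loose brown bottle, 26 mm in diameter, 60 mm high, upright; a bystander. Origin at its underside
Not all that is in view belongs to the job. What is shaped like the chock but yellow is not meant.

How it is judged (in metres and radians):
On the way, in this order (a step that is already met when the one before it is completed fails the run):
1. the roller lies on the rail, wholly out of the sleeve, and is let go (y of roller in the frame of sleeve_rack below -0.07 m and x of roller in the frame of sleeve_rack between -0.006 and 0.006 m and z of roller in the frame of sleeve_rack between 0.037 and 0.045 m and contact force between the fingers and roller below 0.1 N and linear speed of roller below 0.02 m/s), for 0.1 s.
2. the roller lies in both V-notches and is let go, not chocked yet (x of roller in the frame of cradle between -0.003 and 0.003 m and y of roller in the frame of cradle between -0.009 and 0.009 m and z of roller in the frame of cradle between 0.0385 and 0.043 m and angle between the y axis of roller and the y axis of cradle, either way round below 0.04 rad and contact force between the fingers and roller below 0.1 N and linear speed of roller below 0.02 m/s and not (x of chock in the frame of cradle between -0.0125 and -0.005 m and y of chock in the frame of cradle between -0.015 and 0.015 m and z of chock in the frame of cradle between 0.03 and 0.0345 m and angle between the x axis of chock and the x axis of cradle, either way round below 0.06 rad and angle between chock's own z axis and vertical below 0.06 rad and contact force between the fingers and chock below 0.1 N)), for 0.2 s.
At the end, for the whole second after the job is handed in: Roller in both V-notches (axis within 3 mm across, 2 mm in height, 9 mm along, 0.04 rad); chock on both decks in front, its face towards the roller and at most 3 mm from it, within 15 mm of the middle and 0.06 rad of parallel; both released and at rest (x of roller in the frame of cradle between -0.003 and 0.003 m and y of roller in the frame of cradle between -0.009 and 0.009 m and z of roller in the frame of cradle between 0.0385 and 0.043 m and angle between the y axis of roller and the y axis of cradle, either way round below 0.04 rad and contact force between the fingers and roller below 0.1 N and x of chock in the frame of cradle between -0.0125 and -0.005 m and y of chock in the frame of cradle between -0.015 and 0.015 m and z of chock in the frame of cradle between 0.03 and 0.0345 m and angle between the x axis of chock and the x axis of cradle, either way round below 0.06 rad and angle between chock's own z axis and vertical below 0.06 rad and contact force between the fingers and chock below 0.1 N and linear speed of each of roller, chock below 0.02 m/s); the robot touches nothing.
It fails at once if the roller is dropped: it moves faster than 0.5 m/s while the fingers do not hold it (a fall of about 13 mm) (linear speed of roller above 0.5 m/s and contact force between the fingers and roller below 0.1 N).
It fails at once if the small bottle is knocked over or moved by more than 30 mm (distance of immersion_oil from where it was at the start of the episode above 0.03 m or angle between immersion_oil's own z axis and vertical above 0.5 rad).
It also fails if it takes over 58 s, if anything falls off the work surface, if the arm or the gripper's body presses on something with over 40 N, if the wrist force passes 120 N, or if a joint passes its speed limit or range.

ROBOT

A 7-joint arm with a two-finger parallel gripper is mounted at the origin on a cart in front of the work surface, level with it; the furniture and walls round the work are solid. World frame = base frame: x ahead of the robot, y to its left, z up, the work surface at z = 0. Lengths are in m, angles in degrees, forces in N, time in s.
With the tool pointing down it reaches from about 0.425 to 0.875 m from the base axis. Payload 4.7 kg.
Tool frame: the origin (TCP) lies on the centre line of the jaws, within the pads' length; the fingertips stand ahead of it and the grasp point (between the pads) lies 2 mm behind it (env.tip_reach is the x of the fingertips in the tool frame, in m); x points along the fingers, z is the direction in which the jaws open and shut, and the axes are right-handed (so a half turn about x gives the same grasp; the last joint's range is limited). The gripper opens to 87 mm and grips with 3 to 60 N. Pads are 19 mm wide; open, the fingers measure 117 mm over their backs; the gripper's body (75 mm by 190 mm) begins 51 mm behind the grasp point.
Start: joints at [65.667, 18.392, -4.016, 83.108, 1.295, 78.541, -3.26], TCP at [0.276, -0.588, 0.24] pointing down, gripper open.
Joint ranges: [-163.93, 163.93], [-17.29, 119.83], [-79.2, 71.16], [3.27, 140.29], [-89.18, 269.18], [5.43, 117.66], [-154.24, 154.24]. Speed limits (degrees/s): [147.25, 147.25, 180, 180, 180, 180, 180].

INTERFACE

Orientations are given as [roll, pitch, yaw] about the fixed x, y, z axes, in that order (R = Rz(yaw) Ry(pitch) Rx(roll)).
In Python, from cell import telemetry, optics, env, models gives the robot as it stands.
- The arm moves only by the shell command python3 -m pendant 'ROWS' [FORCE]. ROWS is JSON, a list of rows, each a list of 3 entries, a list of its own where there are three numbers: the finger opening in mm, from 0 to 87, then the shift along the tool's x, y, z in mm, then the turn, a rotation vector about the tool's x, y, z in rad. A call has 1 to 10 rows; each row is the pose to reach, as a shift and turn from the pose commanded when the call began, along the tool's axes at that moment; what a row does not reach only later rows make up. A row lasts 1/12 s, in which the tool goes at most 41.7 mm and 7.16 degrees, less where a joint would pass 70% of its speed; a pose out of reach is approached as far as the arm can. A call with a gripper value outside its range is refused whole. The fingers move at their own pace and stop on an object; FORCE is the grip in N (left out, the last holds). Time passes only in rows, so rows that repeat a pose let the fingers close. It gives the time, the measured TCP pose, the force and the opening at its end, in the units of the state.
- telemetry.get_obs(): the state, without advancing time (a new reading comes with each control period).
- optics.read_camera(name): name is "scene" or "top" or "wrist"; returns a dict with "image" (480x640x3 uint8, blue, green, red), "range_z" (480x640 float32, m along the optical axis (not along the pixel's ray), 0 where there is no reading), "fx", "fy", "cx", "cy" (pixels), "cam_to_world" (4x4, takes a point from camera to world coordinates). Camera axes: x right, y up, looking along -z (the intrinsics and any distortion apply to the point x, -y, -z); pixel columns grow to the right and rows downward; lengths in m; the calibration is good to about 2 mm. A picture is of the moment at which its call begins.
- env.sign_off(): hands the job in, once; it reports no verdict.
Trained networks look in the newest picture that a camera, given by its name, has taken for a name from the list of things; names that differ only in an ending like _2 or _b are one class to them, and where a whole thing is asked for, a point or a joint stands for the part that bears it (a point fixed in the world has none). Each returns a list of dicts, best first, with "confidence" (0 to 1); they miss things now and then, are a little off and sometimes report something else, mostly with a low value. They report only what shows in the picture. A call takes as long as a camera call. They do not tell look-alikes from the thing itself.
- models.masks_of(camera, label): "pixels" (480x640 bool, what is visible of it) and "extent" ([left, top, right, bottom] as shares, 0 to 1, of the picture: columns of its width, rows of its height, round what is visible of it).
- models.landmark_of(camera, label): "centre" ([row, column] as shares, 0 to 1, of the picture: columns of its width, rows of its height: a listed point, or the origin of a listed thing).
The state is a dict: "time_s": time; "qpos": joint angles; "joint_velocities": joint speeds; "effort": joint torques, N m; "tool_pos": TCP position; "tool_rot": TCP orientation; "force": force on the tool from outside, world axes, zero at the start; "wrist_torque": the same for the moment, N m; "grip_width": finger opening in m.
Only numpy, scipy, OpenCV 4.12 (cv2) and the standard library are available. Lean on these libraries where they do the work, as an engineer would, in place of code of your own. Each camera call takes 0.05 s, during which the arm holds its last target.

## Working session

There is one attempt and no reset: what is moved stays moved. The work goes in short steps, Python scripts to look and compute and a shell command to move; the robot and the scene stay as the last step left them, time stands still between calls to the robot, and variables do not carry over. Pictures are saved under pics/ and viewed, and the job is handed in when it is done.

```bash
ls; mkdir -p pics; python3 - <<'E'
from cell import telemetry, optics, env, models
import cv2
o=telemetry.get_obs()
for k,v in o.items(): print(k,v)
print(env.tip_reach)
for c in("scene","top","wrist"):
    r=optics.read_camera(c); cv2.imwrite(f"pics/{c}0.png",r["image"]); print(c,r["fx"],r["cx"],r["cy"],r["cam_to_world"])
    print({k:v for k,v in r.items() if k not in("image","range_z","cam_to_world")})
E
```

```text
pics
time_s 0.0
qpos [65.66739368 18.43930992 -4.01685106 83.17358056  1.2929282  78.54122406
 -3.26002062]
joint_velocities [ 0.04277142  0.06039611 -0.00765839  0.02735409  0.00883737 -0.00226651
  0.05732711]
effort [-8.51415225e-04 -4.91293252e+01 -4.04530624e-01 -3.12525594e+01
 -6.39201910e-02  4.37994674e-02  1.76368476e-04]
tool_pos [ 0.27590598 -0.5879678   0.2384704 ]
tool_rot [-178.28045457   89.89096899  116.86269022]
force [-0.12806142  0.17729688 -0.23036533]
wrist_torque [ 0.08730582 -0.01262026  0.04020886]
grip_width 0.08723369030003231
0.017
scene 544.2619191150947 326.2630428944348 241.20036592859864 [[ 0.77436819  0.43354419 -0.46086153 -0.30744599]
 [-0.63259399  0.51508067 -0.57837423 -0.90125652]
 [-0.01336992  0.73941284  0.67311953  1.19353535]
 [ 0.          0.          0.          1.        ]]
{'fx': 544.2619191150947, 'fy': 544.2619191150947, 'cx': 326.2630428944348, 'cy': 241.20036592859864}
top 503.3445508389682 318.9925736761265 240.20878305985224 [[ 0.02837753  0.99703711 -0.07149632  0.4171524 ]
 [-0.99931503  0.02999644  0.02167207  0.08061819]
 [ 0.02375249  0.07083235  0.99720539  1.34124775]
 [ 0.          0.          0.          1.        ]]
{'fx': 503.3445508389682, 'fy': 503.3445508389682, 'cx': 318.9925736761265, 'cy': 240.20878305985224}
wrist 382.680436394331 316.4099837072157 241.0140632057236 [[ 0.42442853  0.87222648  0.24306665  0.3420893 ]
 [-0.90546061  0.40921327  0.11263031 -0.55792328]
 [-0.00122696 -0.26789079  0.9634485   0.38268052]
 [ 0.          0.          0.          1.        ]]
{'fx': 382.680436394331, 'fy': 382.680436394331, 'cx': 316.4099837072157, 'cy': 241.0140632057236}
```

View pics/scene0.png

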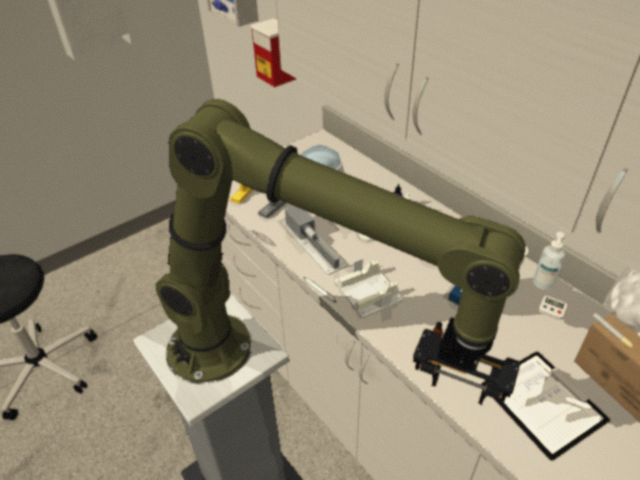

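View pics/top0.png

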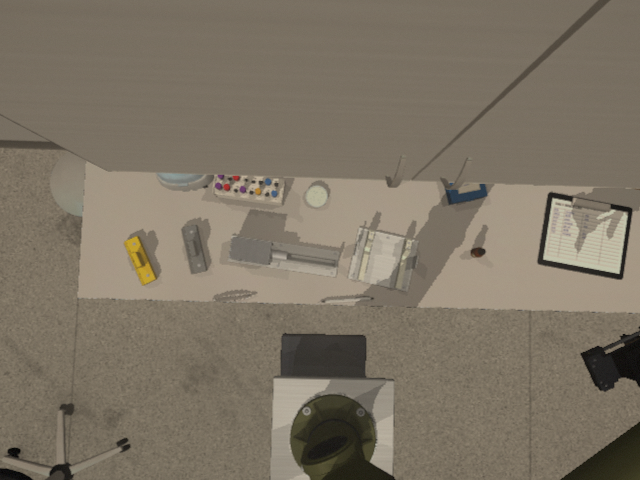

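```bash
cat > h.py <<'E'
from cell import telemetry, optics, env, models
import cv2, numpy as np
from scipy.spatial.transform import Rotation as R
def pt(r,u,v,z=None):
    """pixel -> world, at known world height z or by range"""
    T=r["cam_to_world"]; d=np.array([(u-r["cx"])/r["fx"],-(v-r["cy"])/r["fy"],-1.])
    w=T[:3,:3]@d; o=T[:3,3]
    s=(z-o[2])/w[2] if z is not None else r["range_z"][int(round(v)),int(round(u))]
    return o+s*w
def cloud(r):
    v,u=np.mgrid[0:480,0:640]; d=np.stack([(u-r["cx"])/r["fx"],-(v-r["cy"])/r["fy"],-np.ones(u.shape)],-1)
    P=(d*r["range_z"][...,None])@r["cam_to_world"][:3,:3].T+r["cam_to_world"][:3,3]
    P[r["range_z"]<=0]=np.nan
    return P
def Rt(o): return R.from_euler('xyz',o["tool_rot"],degrees=True).as_matrix()
def proj(r,p):
    T=r["cam_to_world"]; c=T[:3,:3].T@(np.asarray(p)-T[:3,3]); return r["cx"]+r["fx"]*c[0]/-c[2], r["cy"]-r["fy"]*c[1]/-c[2]
E
python3 - <<'E'
from h import *
for c in("top","scene"):
    r=optics.read_camera(c)
    for l in("roller","sleeve_rack","rail_end","cradle","seat","chock","handle","immersion_oil"):
        for d in models.landmark_of(c,l)[:4]:
            v,u=d["centre"][0]*480,d["centre"][1]*640
            print(c,l,round(d["confidence"],2),round(u),round(v),np.round(pt(r,u,v),3))
E
```

```text
top roller 0.6 266 253 [0.471 0.185 0.069]
top sleeve_rack 0.73 272 255 [0.467 0.171 0.051]
top rail_end 0.75 333 264 [0.449 0.013 0.029]
top cradle 0.85 382 254 [ 0.48  -0.118  0.007]
top seat 0.69 386 261 [ 0.462 -0.129  0.006]
top chock 0.9 131 264 [0.435 0.546 0.002]
top handle 0.88 136 254 [0.461 0.515 0.056]
top handle 0.68 189 247 [0.482 0.383 0.055]
top immersion_oil 0.43 475 252 [ 0.491 -0.355  0.038]
top immersion_oil 0.24 270 253 [0.474 0.178 0.052]
scene roller 0.62 304 226 [0.468 0.184 0.048]
scene sleeve_rack 0.87 306 239 [0.46  0.17  0.009]
scene rail_end 0.98 337 259 [0.453 0.002 0.045]
scene rail_end 0.32 372 290 [ 0.475 -0.133  0.004]
scene cradle 0.6 371 288 [ 0.48  -0.124  0.   ]
scene seat 0.81 369 280 [ 0.496 -0.097  0.005]
scene chock 0.78 266 206 [0.457 0.389 0.013]
scene handle 0.83 273 194 [ 0.07  -0.288  0.649]
scene handle 0.63 244 187 [0.44  0.502 0.039]
scene immersion_oil 0.46 436 339 [ 0.267 -0.52   0.333]
```

```bash
python3 - <<'E'
from h import *
r=optics.read_camera("top"); np.save("top_cloud.npy",cloud(r)); P=cloud(r)
im=r["image"]
cv2.imwrite("pics/topc1.png",cv2.resize(im[215:300,215:435],None,fx=3.6,fy=3.6,interpolation=cv2.INTER_CUBIC))
cv2.imwrite("pics/topc2.png",cv2.resize(im[210:300,110:220],None,fx=6,fy=6,interpolation=cv2.INTER_CUBIC))
s=optics.read_camera("scene"); 
cv2.imwrite("pics/sc1.png",cv2.resize(s["image"][170:320,220:420],None,fx=4,fy=4,interpolation=cv2.INTER_CUBIC))
# heights
z=np.clip(P[...,2],0,.1)/.1*255
cv2.imwrite("pics/topz.png",cv2.resize(cv2.applyColorMap(np.nan_to_num(z[215:300,215:435]).astype('uint8'),cv2.COLORMAP_JET),None,fx=3.6,fy=3.6,interpolation=cv2.INTER_NEAREST))
E
```

```text
(no output)
```

View pics/topc1.png

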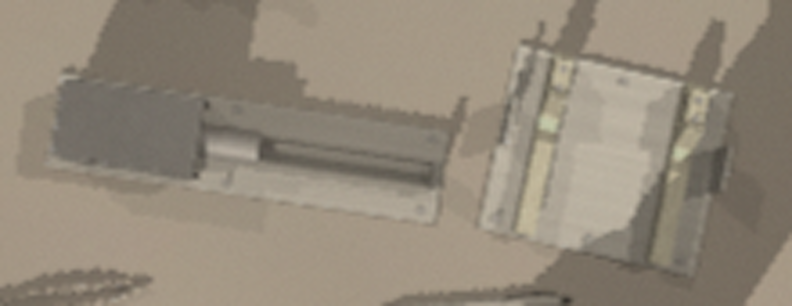

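View pics/topc2.png

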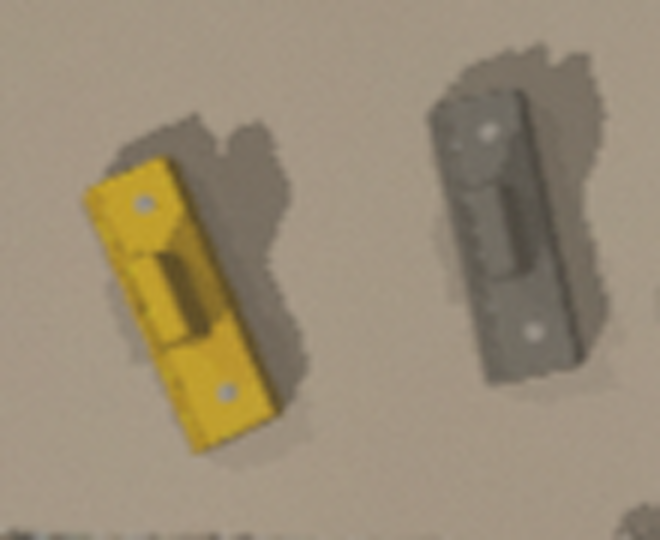

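View pics/sc1.png

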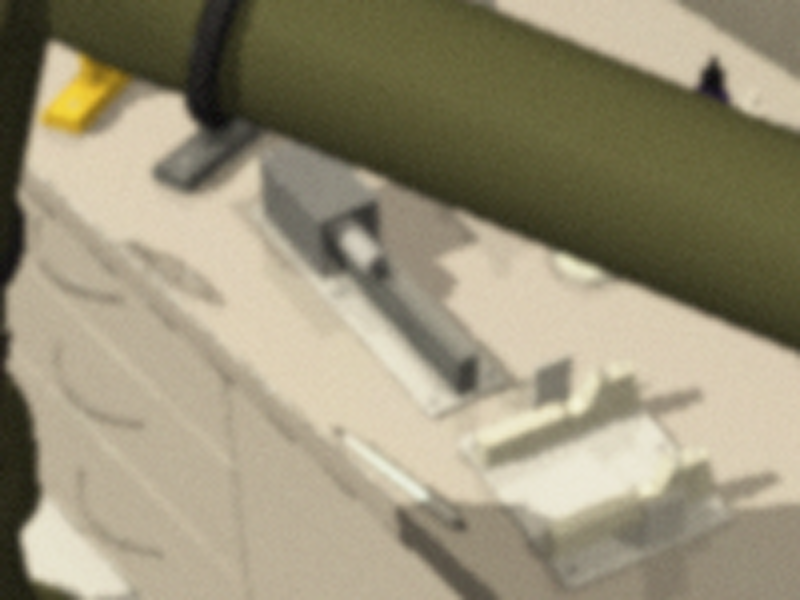

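View pics/topz.png

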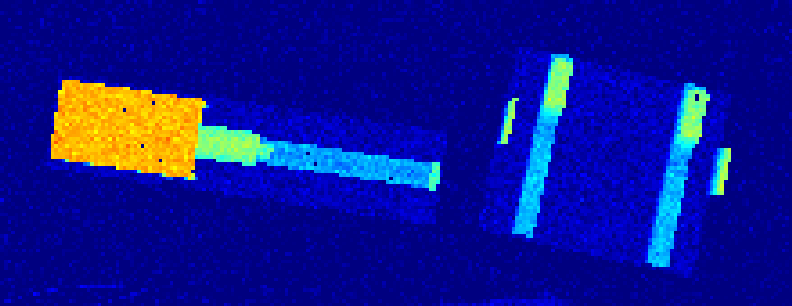

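```bash
cat >> h.py <<'E'
def to(p,zdir=None,o=None):
    """tool shift (mm) and rotvec for TCP at p pointing down with tool z along horizontal angle zdir (deg), from measured pose"""
    o=o or telemetry.get_obs(); M=Rt(o); s=M.T@(np.asarray(p)-o["tool_pos"])*1000
    out=[s.round(1)]
    if zdir is not None:
        best=None
        for a in (zdir,zdir+180):
            a=np.radians(a); X=np.array([0,0,-1.]); Z=np.array([np.cos(a),np.sin(a),0]); G=np.stack([X,np.cross(Z,X),Z],1)
            rv=R.from_matrix(M.T@G).as_rotvec()
            out.append(rv.round(4))
    return out
E
python3 - <<'E'
from h import *
o=telemetry.get_obs(); M=Rt(o); print(M.round(3))
r=optics.read_camera("wrist"); T=r["cam_to_world"]
print("cam in tool",(M.T@(T[:3,3]-o["tool_pos"])).round(3)); print((M.T@T[:3,:3]).round(3))
# sdf fitting
P=np.load("top_cloud.npy").reshape(-1,3); P=P[np.isfinite(P).all(1)]
def reg(c,rad,z0=.012,z1=.12): return P[(np.hypot(P[:,0]-c[0],P[:,1]-c[1])<rad)&(P[:,2]>z0)&(P[:,2]<z1)]
for n,c,rad in(("chock",(.48,.385),.09),("bottle",(.49,-.355),.04)):
    Q=reg(c,rad); print(n,len(Q),Q.mean(0).round(4),np.linalg.svd((Q-Q.mean(0))[:,:2],full_matrices=0)[2][0].round(3), Q.min(0).round(3),Q.max(0).round(3))
E
```

```text
[[-0.     0.905  0.425]
 [-0.     0.425 -0.905]
 [-1.    -0.     0.   ]]
cam in tool [-0.144  0.073  0.001]
[[-0.     0.268 -0.963]
 [-0.001  0.963  0.268]
 [ 1.     0.001 -0.   ]]
chock 707 [0.4789 0.3788 0.0242] [-0.967 -0.256] [0.416 0.347 0.012] [0.542 0.413 0.06 ]
bottle 110 [ 0.4913 -0.3615  0.0407] [-0.957 -0.29 ] [ 0.48  -0.375  0.013] [ 0.503 -0.352  0.064]
```

```bash
cat > fit.py <<'E'
from h import *
from scipy.optimize import least_squares
def box(q,lo,hi):
    lo=np.array(lo);hi=np.array(hi);c=(lo+hi)/2;h=(hi-lo)/2
    d=np.abs(q-c)-h
    return np.linalg.norm(np.maximum(d,0),axis=1)+np.minimum(d.max(1),0)
def cyl(q,y0,y1,rad,zc,xc=0):
    a=np.hypot(q[:,0]-xc,q[:,2]-zc)-rad; b=np.abs(q[:,1]-(y0+y1)/2)-(y1-y0)/2
    d=np.stack([a,b],1); return np.linalg.norm(np.maximum(d,0),axis=1)+np.minimum(d.max(1),0)
def rack(q,ym=.018):
    return np.min([box(q,(-.009,-.167,0),(.009,.1,.031)),box(q,(-.028,0,0),(.028,.1,.070)),box(q,(-.010,-.173,0),(.010,-.167,.044)),
      cyl(q,ym-.06,ym+.06,.012,.0409),cyl(q,ym-.07,ym+.07,.005,.0409)],axis=0)
def cradle(q):
    L=[]
    for s in(-1,1):
        y0,y1=sorted((s*.043,s*.057)); L.append(box(q,(-.077,y0,0),(.058,y1,.032)))
        y0,y1=sorted((s*.077,s*.082)); L.append(box(q,(-.017,y0,0),(.017,y1,.054)))
    return np.min(L,axis=0)
def chock(q):
    n=np.array([np.sin(np.radians(65)),0,np.cos(np.radians(65))])
    b=np.maximum(box(q,(-.045,-.062,0),(0.0,.062,.020)),q@n)
    return np.minimum(b,box(q,(-.036,-.020,.02),(-.022,.020,.055)))
def run(fn,P,x0,rad,off=(0,0),z0=.012,z1=.10,cut=.012,zfree=False,z_base=0.):
    """x0=(x,y,yaw deg); returns pose"""
    x=np.array([x0[0],x0[1],np.radians(x0[2]),z_base],float)
    for it in range(4):
        def loc(x,P):
            c,s=np.cos(x[2]),np.sin(x[2]); d=P-np.array([x[0],x[1],x[3]])
            return np.stack([c*d[:,0]+s*d[:,1],-s*d[:,0]+c*d[:,1],d[:,2]],1)
        q=loc(x,P); Q=P[(P[:,2]>z0)&(P[:,2]<z1)&(np.hypot(q[:,0]-off[0],q[:,1]-off[1])<rad)&(np.abs(fn(q))<cut)]
        f=lambda v: fn(loc(np.r_[v[:3],v[3] if zfree else z_base],Q))*1000
        res=least_squares(f,x,loss='soft_l1',f_scale=1.5,x_scale=[.001,.001,.01,.001]); x=res.x
    e=f(x); return x[0],x[1],np.degrees(x[2]),x[3] if zfree else z_base,len(Q),np.abs(e).mean()
E
python3 - <<'E'
from fit import *
P=np.load("top_cloud.npy").reshape(-1,3); P=P[np.isfinite(P).all(1)]
for zf in(False,True):
    print("rack",np.round(run(rack,P,(.467,.171,-7),.2,(0,-.03),zfree=zf,cut=.01),4))
    print("cradle",np.round(run(cradle,P,(.48,-.12,-10),.13,zfree=zf),4))
    print("chock",np.round(run(chock,P,(.475,.36,-105+ 30),.1,(-.02,0),z0=.006,zfree=zf),4))
E
```

```text
rack [ 4.7200e-01  1.7830e-01 -6.8209e+00  0.0000e+00  1.4260e+03  2.0066e+00]
cradle [ 4.75800e-01 -1.20600e-01 -1.12939e+01  0.00000e+00  6.18000e+02
  1.78520e+00]
chock [ 4.86400e-01  3.54300e-01 -7.41139e+01  0.00000e+00  7.60000e+02
  2.07240e+00]
rack [ 4.7210e-01  1.7820e-01 -6.7741e+00 -6.0000e-04  1.4260e+03  1.9669e+00]
cradle [ 4.76500e-01 -1.20800e-01 -1.12041e+01  7.00000e-04  6.21000e+02
  1.82160e+00]
chock [ 4.86200e-01  3.54300e-01 -7.43574e+01 -3.00000e-04  7.60000e+02
  2.06410e+00]
```

```bash
python3 - <<'E'
from h import *
print(to((.47,.05,.25),-6.8))
E
```

```text
[array([ -10.5,  446.8, -495.6]), array([-1.0133e+00, -0.0000e+00,  1.0000e-04]), array([2.1283e+00, 1.0000e-04, 0.0000e+00])]
```

```bash
python3 -m pendant '[[87,[-10,223,-248],[-0.5,0,0]],[87,[-10,223,-248],[-0.5,0,0]],[87,[-10,223,-248],[-0.5,0,0]],[87,[-10,223,-248],[-0.5,0,0]],[87,[-10,223,-248],[-0.5,0,0]],[87,[-10,223,-248],[-0.5,0,0]],[87,[-10,223,-248],[-0.5,0,0]],[87,[-10,260,-290],[-0.6,0,0]],[87,[-10,280,-320],[-0.7,0,0]]]'; python3 -c "
from h import *
print(to((.47,.05,.25),-6.8))"
```

```text
time_s: 1.95
tool_pos: [0.3824, -0.2269, 0.2495]
tool_rot: [-25.5, 89.9, -50.0]
force: [0.4, 1.3, 0.0]
grip_width: 0.0872
[array([ -0.7, 288.3, -35.1]), array([-0.3087,  0.0011,  0.0008]), array([ 2.8329e+00,  1.1000e-03, -1.6000e-03])]
```

```bash
python3 -m pendant '[[87,[0,288,-35],[-0.31,0,0]],[87,[0,288,-35],[-0.31,0,0]],[87,[0,288,-35],[-0.31,0,0]],[87,[0,288,-35],[-0.31,0,0]],[87,[0,288,-35],[-0.31,0,0]],[87,[0,288,-35],[-0.31,0,0]],[87,[0,288,-35],[-0.31,0,0]],[87,[0,288,-35],[-0.31,0,0]],[87,[0,288,-35],[-0.31,0,0]],[87,[0,288,-35],[-0.31,0,0]]]'; cat > look.py <<'E'
from fit import *
import sys
n=sys.argv[1]
r=optics.read_camera("wrist"); cv2.imwrite(f"pics/{n}.png",r["image"]); P=cloud(r); np.save(f"{n}.npy",P); P=P.reshape(-1,3); P=P[np.isfinite(P).all(1)]
print(len(P), "bench z",np.median(P[np.abs(P[:,2])<.008][:,2]).round(4))
for zf in(False,True):
    print("rack",np.round(run(rack,P,(.472,.178,-6.8),.2,(0,-.03),zfree=zf,cut=.008),4))
    print("cradle",np.round(run(cradle,P,(.476,-.1206,-11.3),.13,zfree=zf,cut=.008),4))
E
python3 look.py w1; python3 -c "
from h import *
print(telemetry.get_obs()['qpos'])"
```

```text
time_s: 2.78
tool_pos: [0.4706, 0.0467, 0.2491]
tool_rot: [-104.6, 90.0, -111.6]
force: [0.1, -0.4, 0.1]
grip_width: 0.087
305983 bench z -0.0007
rack [ 4.7180e-01  1.7350e-01 -6.9949e+00  0.0000e+00  9.1400e+03  1.3199e+00]
cradle [ 4.76900e-01 -1.26300e-01 -1.15621e+01  0.00000e+00  1.79300e+03
  5.27500e-01]
rack [ 4.7190e-01  1.7330e-01 -6.9474e+00 -1.3000e-03  9.1400e+03  8.2500e-01]
cradle [ 4.76300e-01 -1.26200e-01 -1.15885e+01 -8.00000e-04  1.79300e+03
  4.93800e-01]
[ 35.49623078  -2.71119843 -42.49617174 105.12247704  -1.83660748
  76.91335667 -13.63904389]
```

View pics/w1.png

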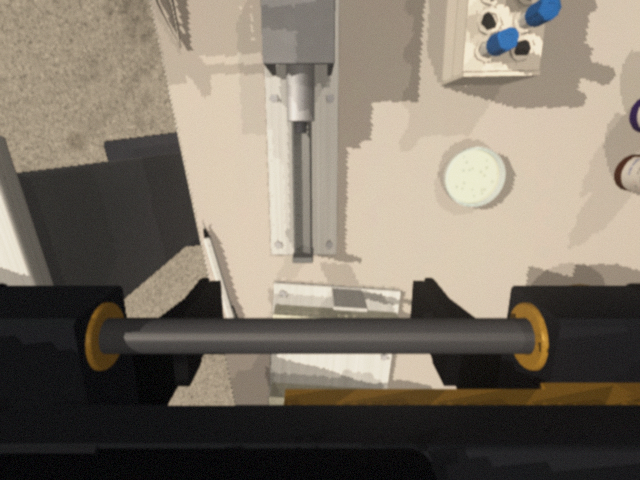

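```bash
python3 look.py w2; python3 - <<'E'
from fit import *
print(telemetry.get_obs()['tool_pos'])
r=optics.read_camera("top");P=cloud(r).reshape(-1,3);P=P[np.isfinite(P).all(1)]
print("rack",np.round(run(rack,P,(.472,.178,-6.8),.2,(0,-.03),zfree=True,cut=.01),4))
print("cradle",np.round(run(cradle,P,(.476,-.126,-11.3),.13,zfree=True,cut=.008),4))
E
```

```text
305911 bench z -0.0007
rack [ 4.7180e-01  1.7350e-01 -6.9240e+00  0.0000e+00  9.0950e+03  1.3461e+00]
cradle [ 4.76900e-01 -1.26200e-01 -1.15198e+01  0.00000e+00  1.89900e+03
  5.22400e-01]
rack [ 4.7190e-01  1.7330e-01 -6.9126e+00 -1.4000e-03  9.0950e+03  8.3150e-01]
cradle [ 4.76700e-01 -1.26200e-01 -1.15418e+01 -8.00000e-04  1.89900e+03
  4.87600e-01]
[0.47058107 0.04559911 0.24900566]
rack [ 4.7190e-01  1.7790e-01 -7.0899e+00 -5.0000e-04  1.1580e+03  1.8882e+00]
cradle [ 4.75200e-01 -1.20300e-01 -1.11838e+01  3.00000e-04  4.40000e+02
  1.70640e+00]
```

```bash
python3 -c "
from h import *
print(to((.469,.1496,.12),-7))
print(to((.469,.1496,.0389),-7))"
```

```text
[array([129. , 103.1, -14.5]), array([-0.0028, -0.0002,  0.0007]), array([3.1388e+00, 1.0000e-03, 3.0000e-04])]
[array([210.1, 103.1, -14.5]), array([-0.0028, -0.0002,  0.0007]), array([3.1388e+00, 1.0000e-03, 3.0000e-04])]
```

```bash
python3 -m pendant '[[60,[129,103,-14.5],[-0.003,0,0]],[60,[129,103,-14.5],[-0.003,0,0]],[60,[129,103,-14.5],[-0.003,0,0]],[60,[129,103,-14.5],[-0.003,0,0]],[60,[129,103,-14.5],[-0.003,0,0]],[60,[129,103,-14.5],[-0.003,0,0]],[60,[129,103,-14.5],[-0.003,0,0]]]'; python3 - <<'E'
from fit import *
o=telemetry.get_obs(); print(o['tool_pos'],o['qpos'].round(1))
r=optics.read_camera("wrist"); cv2.imwrite("pics/w3.png",r["image"]); P=cloud(r).reshape(-1,3);P=P[np.isfinite(P).all(1)]
print("rack",np.round(run(rack,P,(.472,.1735,-6.9),.2,(0,-.03),zfree=True,cut=.008),4))
print(to((.469,.1496,.0389),-7))
print("axis line px",[np.round(proj(r,(.4719+.1219*y,.1734+.9925*y,.0409))) for y in(-.052,-.042,0)])
E
```

```text
time_s: 3.52
tool_pos: [0.4695, 0.15, 0.1205]
tool_rot: [-54.2, 90.0, -61.1]
force: [-0.3, 0.1, 0.2]
grip_width: 0.0605
[0.46954209 0.14995011 0.12045271] [ 26.    9.2 -49.7 111.9   7.9  62.4 -34. ]
rack [ 4.7180e-01  1.7360e-01 -6.8716e+00 -1.0000e-03  2.7940e+04  5.6670e-01]
[array([82.2, -0.2, -1.3]), array([0.0004, 0.002 , 0.0005]), array([-3.1412e+00, -8.0000e-04,  3.1000e-03])]
axis line px [array([316., 300.]), array([316., 285.]), array([316., 219.])]
```

View pics/w3.png

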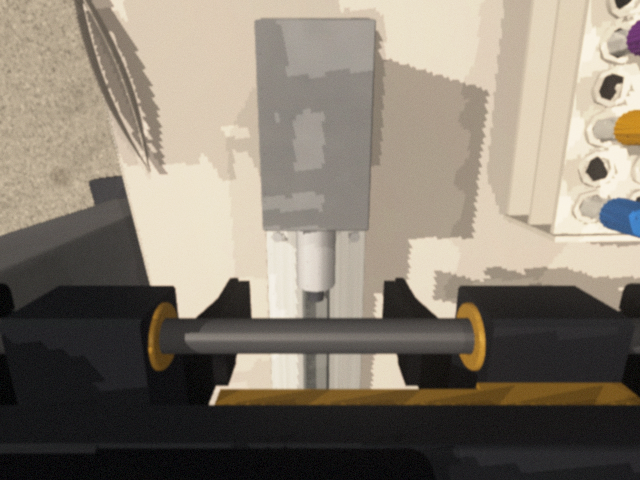

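```bash
python3 -m pendant '[[60,[35,0,-0.5],[0,0,0]],[60,[65,0,-0.5],[0,0,0]],[60,[81,0,-0.5],[0,0,0]],[60,[81,0,-0.5],[0,0,0]],[60,[81,0,-0.5],[0,0,0]]]'; python3 -c "
from h import *
r=optics.read_camera('wrist'); cv2.imwrite('pics/w4.png',r['image'])
print(to((.469,.1496,.0389),-7))"
```

```text
time_s: 3.98
tool_pos: [0.4693, 0.1501, 0.04]
tool_rot: [-25.3, 89.9, -32.3]
force: [1.0, 0.1, -1.1]
grip_width: 0.06
[array([ 1.9, -1.2, -0.9]), array([ 0.0012,  0.0028, -0.0002]), array([-3.1404e+00,  3.0000e-04,  4.4000e-03])]
```

View pics/w4.png

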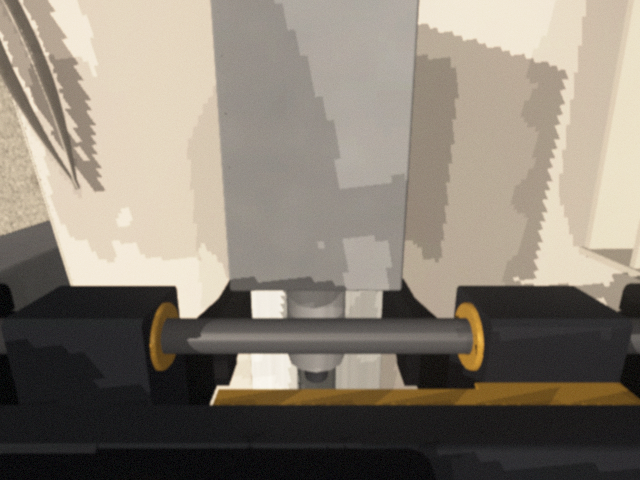

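```bash
python3 -m pendant '[[60,[1,-1,-0.5],[0,0,0]],[20,[1,-1,-0.5],[0,0,0]],[20,[1,-1,-0.5],[0,0,0]],[20,[1,-1,-0.5],[0,0,0]],[20,[1,-1,-0.5],[0,0,0]],[20,[1,-1,-0.5],[0,0,0]]]' 20; python3 -c "
from h import *
print(to((.469,.1496,.0389),-7))"
```

```text
time_s: 4.53
tool_pos: [0.4679, 0.1504, 0.0383]
tool_rot: [-16.7, 90.0, -23.5]
force: [-0.4, 0.1, -0.9]
grip_width: 0.0346
[array([-0.6, -0.7,  1.2]), array([0.0032, 0.0004, 0.0001]), array([-3.1384e+00, -2.0000e-04,  6.0000e-04])]
```

```bash
python3 -m pendant '[[15,[0,0,0.8],[0.003,0,0]],[15,[0,0,0.8],[0.003,0,0]],[15,[0,0,0.8],[0.003,0,0]],[15,[0,0,0.8],[0.003,0,0]]]' 20; python3 -c "
from h import *
print(to((.469,.1496,.0389),-7))"
```

```text
time_s: 4.87
tool_pos: [0.469, 0.1503, 0.0382]
tool_rot: [11.8, 90.0, 4.8]
force: [1.5, -0.9, -0.4]
grip_width: 0.0234
[array([-0.7, -0.7,  0.1]), array([ 0.0001,  0.0007, -0.0001]), array([-3.1415e+00,  2.0000e-04,  1.0000e-03])]
```

```bash
python3 -m pendant '[[15,[0,-8,0],[0,0,0]],[15,[0,-20,0],[0,0,0]],[15,[0,-34,0],[0,0,0]],[15,[0,-48,0],[0,0,0]],[15,[0,-62,0],[0,0,0]],[15,[0,-76,0],[0,0,0]],[15,[0,-90,0],[0,0,0]],[15,[0,-101,0],[0,0,0]],[15,[0,-101,0],[0,0,0]]]' 20; python3 - <<'E'
from fit import *
y=np.array([.1219,.9925])
o=telemetry.get_obs(); d=o["tool_pos"][:2]-[.4719,.1734]; print("tool in rack y",d@y,"x",d@[.9925,-.1219],o["tool_pos"],o["qpos"].round(1))
r=optics.read_camera("wrist"); cv2.imwrite("pics/w5.png",r["image"])
E
```

```text
time_s: 5.62
tool_pos: [0.4564, 0.0472, 0.0383]
tool_rot: [-71.7, 89.9, -78.9]
force: [1.3, -3.3, 1.6]
grip_width: 0.0231
tool in rack y -0.1271843686694451 x 1.146550732773489e-05 [0.4564063  0.04715749 0.03827456] [ 34.   11.6 -45.9 120.4  10.7  52.  -25.2]
```

View pics/w5.png

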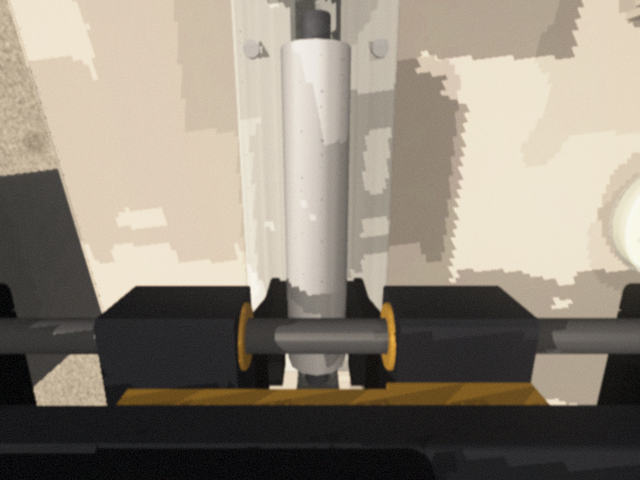

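```bash
python3 -m pendant '[[50,[0,0,0],[0,0,0]],[50,[0,0,0],[0,0,0]],[50,[0,0,0],[0,0,0]],[50,[0,0,0],[0,0,0]],[50,[0,0,0],[0,0,0]],[50,[0,0,0],[0,0,0]],[50,[0,0,0],[0,0,0]]]' 20; python3 - <<'E'
from fit import *
y=np.array([.1219,.9925]);x=np.array([.9925,-.1219])
o=telemetry.get_obs(); d=o["tool_pos"][:2]-[.4719,.1734]; print("tool in rack y",d@y,"x",d@x)
r=optics.read_camera("wrist"); cv2.imwrite("pics/w6.png",r["image"])
m=models.masks_of("wrist","roller"); print([(a["confidence"],np.array(a["extent"]).round(3)) for a in m])
P=cloud(r).reshape(-1,3);P=P[np.isfinite(P).all(1)]
q=np.c_[(P[:,:2]-[.4719,.1734])@x,(P[:,:2]-[.4719,.1734])@y,P[:,2]]
Q=q[(abs(q[:,0])<.013)&(q[:,2]>.045)&(q[:,2]<.058)&(q[:,1]<-.005)]
print("roller top y",np.percentile(Q[:,1],[0,.5,50,99.5,100]).round(4),"x",np.median(Q[Q[:,2]>.051][:,0]),"z",np.percentile(Q[:,2],98))
for yy in(-.084+.07,-.084+.06): print(proj(r,np.r_[np.array([.4719,.1734])+y*yy,.0409]))
E
```

```text
time_s: 6.25
tool_pos: [0.4562, 0.0503, 0.038]
tool_rot: [174.6, 90.0, 167.7]
force: [0.2, -0.8, 0.1]
grip_width: 0.0495
tool in rack y -0.12407220283928334 x -0.0006285647746159339
[(0.61, array([0.442, 0.031, 0.556, 0.809]))]
roller top y [-0.1533 -0.1439 -0.0681 -0.0218 -0.0153] x 0.00010981102843371579 z 0.052474450238231315
(np.float64(318.64070127245486), np.float64(15.724482728562549))
(np.float64(318.5882223335253), np.float64(49.06706587051332))
```

View pics/w6.png

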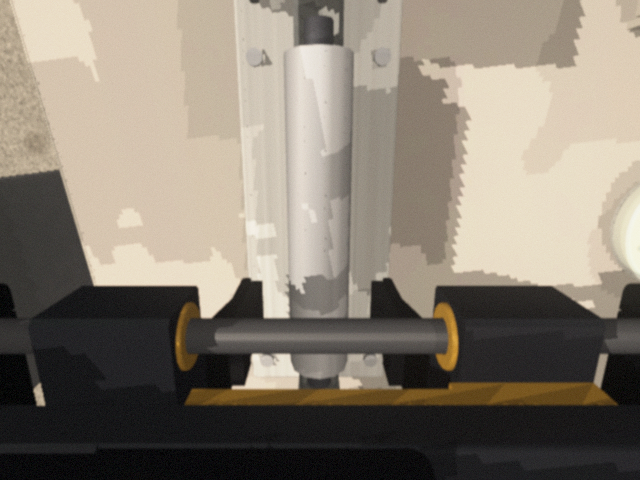

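```bash
python3 -m pendant '[[50,[0,14,0.5],[0,0,0]],[50,[0,28,0.5],[0,0,0]],[50,[0,41,0.5],[0,0,0]],[50,[0,41,0.5],[0,0,0]],[35,[0,41,0.5],[0,0,0]],[25,[0,41,0.5],[0,0,0]],[15,[0,41,0.5],[0,0,0]],[15,[0,41,0.5],[0,0,0]]]' 25; python3 - <<'E'
from fit import *
y=np.array([.1219,.9925]);x=np.array([.9925,-.1219])
o=telemetry.get_obs(); d=o["tool_pos"][:2]-[.4719,.1734]; print("tool in rack y",d@y,"x",d@x,o["tool_pos"])
print(to((.4618,.0911,.0389),-7))
E
```

```text
time_s: 7.02
tool_pos: [0.4617, 0.0897, 0.038]
tool_rot: [-105.3, 90.0, -112.4]
force: [0.2, 0.1, -0.5]
grip_width: 0.0309
tool in rack y -0.08431407677885941 x 9.576085709951669e-05 [0.4617163  0.08969956 0.03804348]
[array([-0.9,  1.4, -0.1]), array([-0.0012, -0.0002,  0.0006]), array([3.1404e+00, 1.0000e-03, 3.0000e-04])]
```

```bash
python3 -m pendant '[[15,[0,1,0],[0,0,0]],[15,[0,1,0],[0,0,0]],[15,[0,1,0],[0,0,0]],[15,[0,1,0],[0,0,0]],[15,[-10,1,0],[0,0,0]],[15,[-30,1,0],[0,0,0]],[15,[-55,1,0],[0,0,0]],[15,[-85,1,0],[0,0,0]],[15,[-110,1,0],[0,0,0]],[15,[-110,1,0],[0,0,0]]]' 40; python3 - <<'E'
from fit import *
o=telemetry.get_obs(); print(o["tool_pos"],o["force"])
r=optics.read_camera("wrist"); cv2.imwrite("pics/w7.png",r["image"])
print(to((.4766,-.05,.15),-11.5))
print(to((.4766,-.1262,.15),-11.5))
E
```

```text
time_s: 7.85
tool_pos: [0.4649, 0.093, 0.1533]
tool_rot: [5.6, 89.5, -1.3]
force: [1.6, 0.8, -2.1]
grip_width: 0.0228
[0.46485333 0.09295728 0.15327019] [ 1.64344573  0.76052469 -2.12077834]
[array([   1. , -139.7,   30.2]), array([ 0.079 ,  0.0055, -0.0003]), array([-3.0626e+00,  4.0000e-04,  8.5000e-03])]
[array([   1.1, -215.4,   39.4]), array([ 0.079 ,  0.0055, -0.0003]), array([-3.0626e+00,  4.0000e-04,  8.5000e-03])]
```

View pics/w7.png

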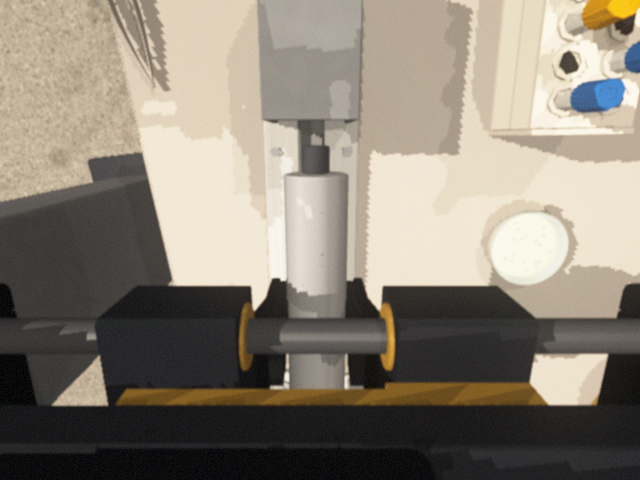

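```bash
python3 -m pendant '[[15,[-30,-40,6],[0.02,0,0]],[15,[-50,-75,12],[0.04,0,0]],[15,[-50,-110,20],[0.06,0,0]],[15,[-50,-145,26],[0.079,0.003,0]],[15,[-50,-180,32],[0.079,0.005,0]],[15,[-50,-215,39],[0.079,0.005,0]],[15,[-50,-250,43],[0.079,0.005,0]],[15,[-50,-280,47],[0.079,0.005,0]],[15,[-50,-290,48],[0.079,0.005,0]],[15,[-50,-290,48],[0.079,0.005,0]]]'; python3 - <<'E'
from fit import *
o=telemetry.get_obs(); print(o["tool_pos"],o["force"])
r=optics.read_camera("wrist"); cv2.imwrite("pics/w8.png",r["image"])
P=cloud(r);P=P.reshape(-1,3);P=P[np.isfinite(P).all(1)]; np.save("w8.npy",P)
for zf in(0,1): print("cradle",np.round(run(cradle,P,(.476,-.126,-11.3),.13,zfree=zf,cut=.008,z1=.06),4))
E
```

```text
time_s: 8.73
tool_pos: [0.4724, -0.2053, 0.1961]
tool_rot: [177.0, 89.5, 165.2]
force: [0.1, 0.6, -3.4]
grip_width: 0.0228
[ 0.47242499 -0.20526584  0.19606038] [ 0.1382332   0.56456344 -3.36292725]
cradle [ 4.77300e-01 -1.25700e-01 -1.11438e+01  0.00000e+00  6.17200e+03
  9.05100e-01]
cradle [ 4.76200e-01 -1.25500e-01 -1.12109e+01 -9.00000e-04  6.14500e+03
  6.53200e-01]
```

View pics/w8.png

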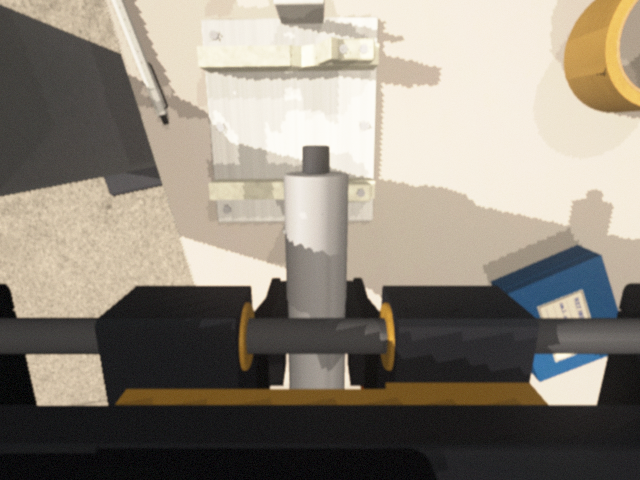

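```bash
python3 - <<'E'
from fit import *
P=np.load("w8.npy")
th=np.radians(-11.2);c,s=np.cos(th),np.sin(th); d=P-np.array([.4765,-.1256,0])
q=np.stack([c*d[:,0]+s*d[:,1],-s*d[:,0]+c*d[:,1],d[:,2]],1)
for sg in(1,-1):
    m=(abs(q[:,1]*sg-50e-3)<.005)&(q[:,2]<.06)&(q[:,2]>.02)
    print(sg,[(i,round(float(np.median(q[m&(abs(q[:,0]*1000-i)<1.)][:,2])*1000),1)) for i in range(-84,64,3) if (m&(abs(q[:,0]*1000-i)<1.)).sum()>3])
m=(q[:,1]>.07)&(q[:,1]<.095)&(q[:,2]>.045)&(q[:,2]<.06); print("cheek",np.percentile(q[m],[1,99],axis=0).round(4))
E
```

```text
1 [(-75, 31.1), (-72, 31.2), (-69, 31.1), (-66, 30.9), (-63, 30.9), (-60, 30.8), (-57, 30.8), (-54, 31.0), (-51, 31.1), (-48, 31.0), (-45, 30.9), (-42, 31.0), (-39, 31.2), (-36, 31.0), (-33, 31.3), (-30, 31.1), (-27, 31.0), (-24, 31.1), (-21, 31.1), (-18, 30.7), (-15, 31.0), (-12, 31.0), (-9, 31.1), (-6, 29.5), (-3, 28.0), (0, 26.2), (3, 27.4), (6, 29.2), (9, 31.1), (12, 35.6), (15, 41.9), (18, 48.2), (21, 53.8), (24, 53.1), (27, 50.8), (30, 49.9), (33, 49.3), (36, 48.9), (39, 49.1), (42, 49.4), (45, 49.8), (48, 49.2), (51, 48.8), (54, 31.3), (57, 30.8)]
-1 [(-75, 30.9), (-72, 30.9), (-69, 30.9), (-66, 31.1), (-63, 30.9), (-60, 31.1), (-57, 31.1), (-54, 31.1), (-51, 31.0), (-48, 31.0), (-45, 31.0), (-42, 31.0), (-39, 31.1), (-36, 31.1), (-33, 31.0), (-30, 31.0), (-27, 31.2), (-24, 30.9), (-21, 30.8), (-18, 31.1), (36, 49.3), (39, 49.0), (42, 50.0), (45, 50.5), (48, 49.3), (51, 48.9), (54, 31.3), (57, 31.2)]
cheek [[-0.0158  0.0702  0.0451]
 [ 0.2274  0.08    0.0544]]
```

```bash
python3 - <<'E'
from fit import *
o=telemetry.get_obs();M=Rt(o);P=np.load("w8.npy")
q=(P-o["tool_pos"])@M
m=(abs(q[:,2])<.014)&(abs(q[:,0]+.005)<.02)&(q[:,1]>.01)
Q=q[m];print(len(Q),"tool y extents",np.percentile(Q[:,1],[99,99.9,100]))
B=Q[(abs(Q[:,2])>.007)]; print("body end",np.percentile(B[:,1],[99,99.8]))
for a in(.025,.035,.045,.055,.066): 
    b=Q[abs(Q[:,1]-a)<.003]; print(a,"zmid",((np.percentile(b[:,2],2)+np.percentile(b[:,2],98))/2).round(4),"top x",np.percentile(b[:,0],5).round(4))
print(Rt(o).round(4)); print(o["tool_pos"])
th=np.radians(-11.25);c,s=np.cos(th),np.sin(th)
g=np.array([.4765,-.1256])+np.array([c,s])*-.001
print(g,to((g[0],g[1],.1),-11.25))
E
```

```text
8582 tool y extents [0.06460464 0.06558374 0.06563152]
body end [0.05568279 0.05576038]
0.025 zmid -0.0002 top x -0.0137
0.035 zmid -0.0001 top x -0.0136
0.045 zmid -0.0003 top x -0.0137
0.055 zmid -0.0001 top x -0.0134
0.066 zmid -0.0002 top x -0.0069
[[-0.0078  0.2021  0.9793]
 [ 0.0033  0.9794 -0.2021]
 [-1.      0.0017 -0.0083]]
[ 0.47305228 -0.2024309   0.19636229]
[ 0.47551921 -0.12540491] [array([ 96.6,  75.8, -12.4]), array([-0.0072, -0.0083, -0.0017]), array([ 3.1344e+00, -2.7000e-03,  1.2900e-02])]
```

```bash
python3 -m pendant '[[15,[20,30,-4],[0,0,0]],[15,[40,60,-8],[-0.007,-0.008,-0.002]],[15,[70,80,-12.4],[-0.007,-0.008,-0.002]],[15,[96,80,-12.4],[-0.007,-0.008,-0.002]],[15,[96,80,-12.4],[-0.007,-0.008,-0.002]],[15,[96,80,-12.4],[-0.007,-0.008,-0.002]],[15,[96,80,-12.4],[-0.007,-0.008,-0.002]]]'; python3 - <<'E'
from fit import *
o=telemetry.get_obs();print(o["tool_pos"],o["force"],o["grip_width"])
print(to((.4763,-.1215,.06),-11.25))
print(to((.4763,-.1215,.038),-11.25))
r=optics.read_camera("wrist"); cv2.imwrite("pics/w9.png",r["image"])
E
```

```text
time_s: 9.37
tool_pos: [0.4784, -0.121, 0.1033]
tool_rot: [-28.0, 89.7, -39.1]
force: [0.2, -0.2, -2.4]
grip_width: 0.0229
[ 0.47836224 -0.12095684  0.10333536] [ 0.15478127 -0.1763156  -2.36707034] 0.02285784444224575
[array([43.3, -0.8, -2.1]), array([0.0027, 0.0043, 0.0023]), array([-3.1389, -0.0036,  0.0068])]
[array([65.3, -0.8, -2.2]), array([0.0027, 0.0043, 0.0023]), array([-3.1389, -0.0036,  0.0068])]
```

View pics/w9.png

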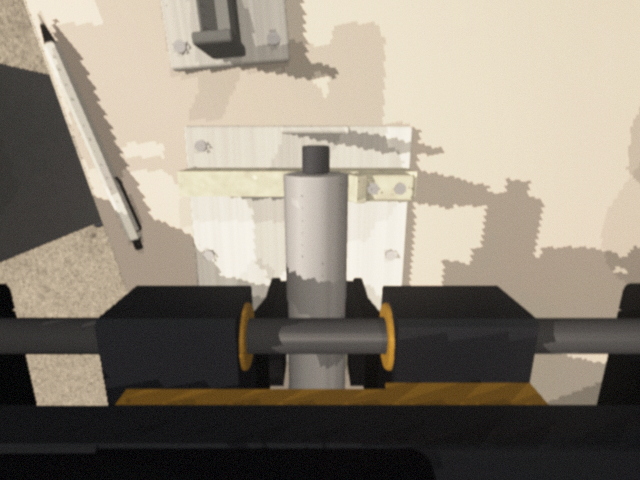

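```bash
python3 -m pendant '[[15,[15,-0.8,-2],[0.003,0.004,0.002]],[15,[30,-0.8,-2],[0.003,0.004,0.002]],[15,[40,-0.8,-2],[0.003,0.004,0.002]],[15,[45,-0.8,-2],[0.003,0.004,0.002]],[15,[45,-0.8,-2],[0.003,0.004,0.002]],[15,[45,-0.8,-2],[0.003,0.004,0.002]]]'; python3 - <<'E'
from fit import *
o=telemetry.get_obs();print(o["tool_pos"],o["force"],o["grip_width"])
print(to((.4763,-.1215,.038),-11.25))
r=optics.read_camera("wrist"); cv2.imwrite("pics/w10.png",r["image"])
P=cloud(r);P=P.reshape(-1,3);P=P[np.isfinite(P).all(1)]
M=Rt(o)
for zf in(0,1): print("cradle",np.round(run(cradle,P[P[:,2]<.045],(.4765,-.1256,-11.2),.13,zfree=zf,cut=.005,z1=.045),4))
q=(P-o["tool_pos"])@M
Q=q[(abs(q[:,2])<.014)&(abs(q[:,0]+.005)<.01)&(q[:,1]>.01)]; B=Q[(abs(Q[:,2])>.007)&(Q[:,0]<-.004)]; print("body end",np.percentile(B[:,1],[99,99.8]))
E
```

```text
time_s: 9.92
tool_pos: [0.4761, -0.1218, 0.0578]
tool_rot: [-132.0, 90.0, -143.3]
force: [0.1, -0.2, -2.3]
grip_width: 0.023
[ 0.47611673 -0.12180417  0.05780861] [ 0.1460045  -0.21024367 -2.30923141] 0.023003009497342727
[array([19.8,  0.3,  0.1]), array([-0.001 , -0.0002,  0.0002]), array([3.1406e+00, 3.0000e-04, 3.0000e-04])]
cradle [ 4.77600e-01 -1.25600e-01 -1.12351e+01  0.00000e+00  5.52600e+03
  7.81700e-01]
cradle [ 4.77000e-01 -1.25400e-01 -1.12509e+01 -9.00000e-04  5.50300e+03
  4.53300e-01]
body end [0.05847466 0.05865877]
```

View pics/w10.png

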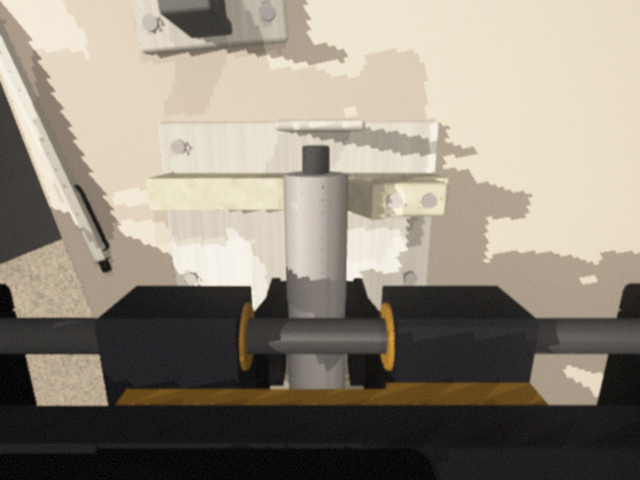

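```bash
python3 -m pendant '[[15,[6,-2,0.3],[0,0,0]],[15,[12,-2,0.3],[0,0,0]],[15,[15,-2,0.3],[0,0,0]],[15,[17,-2,0.3],[0,0,0]],[15,[18,-2,0.3],[0,0,0]],[15,[18.5,-2,0.3],[0,0,0]],[15,[19,-2,0.3],[0,0,0]],[15,[19,-2,0.3],[0,0,0]]]'; python3 - <<'E'
from fit import *
o=telemetry.get_obs();print(o["tool_pos"],o["force"],o["grip_width"])
print(to((.4761,-.1239,.038),-11.25))
E
```

```text
time_s: 10.63
tool_pos: [0.4761, -0.1236, 0.0386]
tool_rot: [-56.3, 90.0, -67.6]
force: [0.6, 1.4, 0.0]
grip_width: 0.0225
[ 0.47609851 -0.12364489  0.03860746] [0.56405772 1.43725832 0.02872644] 0.022478985685569886
[array([ 0.6, -0.2,  0.1]), array([-0.0006,  0.0002,  0.0003]), array([ 3.141e+00,  5.000e-04, -4.000e-04])]
```

```bash
python3 -m pendant '[[15,[0.6,0,0],[0,0,0]],[15,[1.2,0,0],[0,0,0]],[15,[1.2,0,0],[0,0,0]],[15,[1.2,0,0],[0,0,0]]]'; python3 - <<'E'
from fit import *
o=telemetry.get_obs();print(o["tool_pos"],o["force"],o["grip_width"])
r=optics.read_camera("wrist"); cv2.imwrite("pics/w11.png",r["image"])
E
```

```text
time_s: 10.97
tool_pos: [0.4769, -0.1238, 0.0381]
tool_rot: [-17.4, 89.9, -28.7]
force: [0.7, -0.1, 5.8]
grip_width: 0.0227
[ 0.47688263 -0.12382251  0.03805795] [ 0.70274133 -0.11587653  5.83311511] 0.022726251366104122
```

View pics/w11.png

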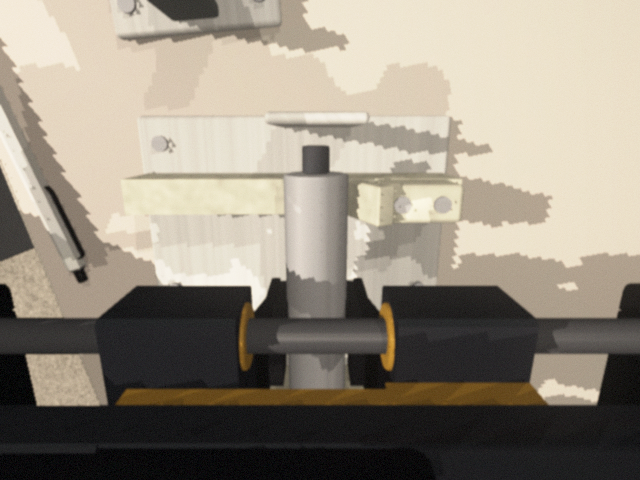

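```bash
python3 -m pendant '[[45,[0,0,0],[0,0,0]],[45,[0,0,0],[0,0,0]],[45,[0,0,0],[0,0,0]],[45,[0,0,0],[0,0,0]],[45,[0,0,0],[0,0,0]],[45,[0,0,0],[0,0,0]],[45,[0,0,0],[0,0,0]],[45,[0,0,0],[0,0,0]]]'; cat > chk.py <<'E'
from fit import *
import sys
def chk(name,cam="wrist",c0=(.477,-.1255),yaw=-11.25,dz=-.0009):
    o=telemetry.get_obs();print(o["tool_pos"].round(4),o["force"].round(1),o["grip_width"].round(4))
    r=optics.read_camera(cam); cv2.imwrite(f"pics/{name}.png",r["image"])
    P=cloud(r);P=P.reshape(-1,3);P=P[np.isfinite(P).all(1)]
    def cr(q): return np.minimum(cradle(q),cyl(q,-.06,.06,.012,.0409))
    print("cradle",np.round(run(cradle,P[P[:,2]<.045],(c0[0],c0[1],yaw),.13,zfree=True,cut=.005,z1=.045),4))
    th=np.radians(yaw);c,s=np.cos(th),np.sin(th);d=P-np.array([c0[0],c0[1],dz]);q=np.stack([c*d[:,0]+s*d[:,1],-s*d[:,0]+c*d[:,1],d[:,2]],1)
    Q=q[(abs(q[:,0])<.016)&(q[:,2]>.036)&(q[:,2]<.06)&(abs(q[:,1])<.074)]
    f=lambda v: (np.hypot((Q[:,0]-v[0]-v[1]*Q[:,1]),(Q[:,2]-v[2]-v[3]*Q[:,1]))-.012)*1000*(abs(Q[:,1]-v[4])<.058)
    v=least_squares(lambda w:f(np.r_[w,0.]),[0,0,.0409,0],loss='soft_l1').x
    t=Q[Q[:,2]>.048]; print("roller x,yawslope,z,tilt",v.round(4),"top y range",np.percentile(t[:,1],[.3,99.7]).round(4), len(Q))
    return r,q
if __name__=="__main__": chk(sys.argv[1])
E
python3 chk.py w12
```

```text
time_s: 11.68
tool_pos: [0.4754, -0.1236, 0.0369]
tool_rot: [-168.6, 89.9, -179.9]
force: [-0.2, -0.4, 0.6]
grip_width: 0.0448Traceback (most recent call last):
  File "chk.py", line 15, in <module>
    if __name__=="__main__": chk(sys.argv[1])
                             ~~~^^^^^^^^^^^^^
  File "chk.py", line 4, in chk
    o=telemetry.get_obs();print(o["tool_pos"].round(4),o["force"].round(1),o["grip_width"].round(4))
                                                                           ^^^^^^^^^^^^^^^^^^^^^
AttributeError: 'float' object has no attribute 'round'
```

```bash
sed -i 's/o\["grip_width"\].round(4)/o["grip_width"]/' chk.py; python3 -m pendant '[[45,[-10,0,0],[0,0,0]],[45,[-30,0,0],[0,0,0]],[45,[-60,0,0],[0,0,0]],[45,[-100,0,0],[0,0,0]],[60,[-140,-35,0],[0,0,0]],[60,[-160,-70,0],[0,0,0]],[60,[-160,-90,0],[0,0,0]],[60,[-160,-90,0],[0,0,0]],[60,[-160,-90,0],[0,0,0]]]'; python3 chk.py w12
```

```text
time_s: 12.43
tool_pos: [0.4577, -0.2137, 0.1982]
tool_rot: [-55.8, 89.9, -67.3]
force: [-0.4, 0.7, -0.1]
grip_width: 0.0595
[ 0.4577 -0.2137  0.1982] [-0.4  0.7 -0.1] 0.059487251422230235
cradle [ 4.77200e-01 -1.25700e-01 -1.12409e+01 -9.00000e-04  4.99000e+03
  4.61000e-01]
roller x,yawslope,z,tilt [-0.0001  0.0006  0.0405 -0.0002] top y range [-0.0595  0.0595] 6156
```

View pics/w12.png

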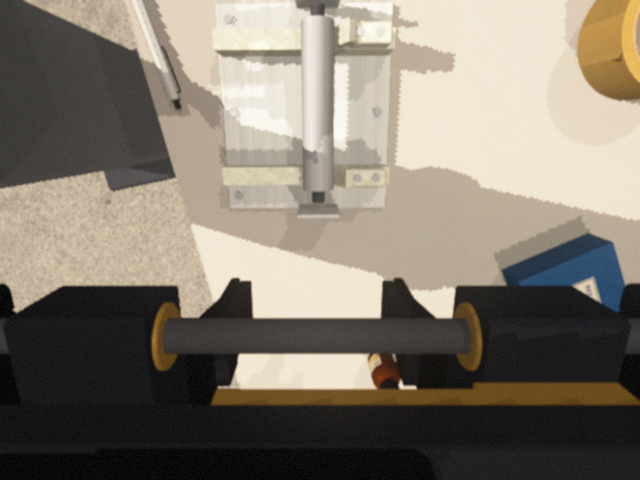

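```bash
python3 -c "
from h import *
print(telemetry.get_obs()['qpos'].round(1),to((.46,.1,.22),-40))
print(to((.413,.355,.2),-74))"
```

```text
[ 53.    3.8 -32.2 105.7   2.2  71.1   8.8] [array([-22.4, 306.1, -59.3]), array([ 0.5   , -0.0007, -0.    ]), array([-2.6416e+00,  0.0000e+00, -9.0000e-04])]
[array([  -2.3,  546.9, -155.6]), array([ 1.0934e+00, -7.0000e-04,  2.0000e-04]), array([-2.0481e+00, -2.0000e-04, -8.0000e-04])]
```

```bash
python3 -m pendant '[[60,[-22,306,-59],[0.5,0,0]],[60,[-22,306,-59],[0.5,0,0]],[60,[-22,306,-59],[0.5,0,0]],[60,[-22,306,-59],[0.5,0,0]],[60,[-22,306,-59],[0.5,0,0]],[60,[-22,306,-59],[0.5,0,0]],[60,[-22,306,-59],[0.5,0,0]],[60,[-22,306,-59],[0.5,0,0]]]'; python3 -c "
from h import *
print(telemetry.get_obs()['qpos'].round(1))
print(to((.413,.355,.2),-74))"
```

```text
time_s: 13.15
tool_pos: [0.4584, 0.106, 0.2192]
tool_rot: [-171.8, 89.9, 148.7]
force: [0.5, -0.6, -1.1]
grip_width: 0.0604
[ 36.2  -1.7 -50.8 107.7  -1.5  73.5 -53.7]
[array([  19.4,  163.2, -193.5]), array([ 6.014e-01, -1.200e-03,  6.000e-04]), array([-2.5402e+00, -8.0000e-04, -1.6000e-03])]
```

```bash
python3 -m pendant '[[60,[19,163,-193],[0.6,0,0]],[60,[19,163,-193],[0.6,0,0]],[60,[19,163,-193],[0.6,0,0]],[60,[19,163,-193],[0.6,0,0]],[60,[19,163,-193],[0.6,0,0]],[60,[19,163,-193],[0.6,0,0]],[60,[19,163,-193],[0.6,0,0]],[60,[19,163,-193],[0.6,0,0]],[60,[19,163,-193],[0.6,0,0]]]'; python3 - <<'E'
from fit import *
o=telemetry.get_obs();print(o["tool_pos"],o['qpos'].round(1))
r=optics.read_camera("wrist"); cv2.imwrite("pics/w13.png",r["image"])
P=cloud(r);P=P.reshape(-1,3);P=P[np.isfinite(P).all(1)];np.save("w13.npy",P)
for zf in(0,1): print("chock",np.round(run(chock,P,(.484,.352,-74),.1,(-.02,0),z0=.006,zfree=zf,cut=.01,z1=.065),4))
E
```

```text
time_s: 13.9
tool_pos: [0.4116, 0.3552, 0.1997]
tool_rot: [-146.6, 89.7, 139.7]
force: [-1.0, -0.1, -0.9]
grip_width: 0.06
[0.41159342 0.35521454 0.19972759] [  10.6   15.1  -61.5   99.8   13.5   73.3 -127.7]
chock [ 4.84900e-01  3.50300e-01 -7.47177e+01  0.00000e+00  7.76000e+03
  1.27660e+00]
chock [ 4.85300e-01  3.50400e-01 -7.47891e+01 -1.10000e-03  7.76000e+03
  9.41700e-01]
```

View pics/w13.png

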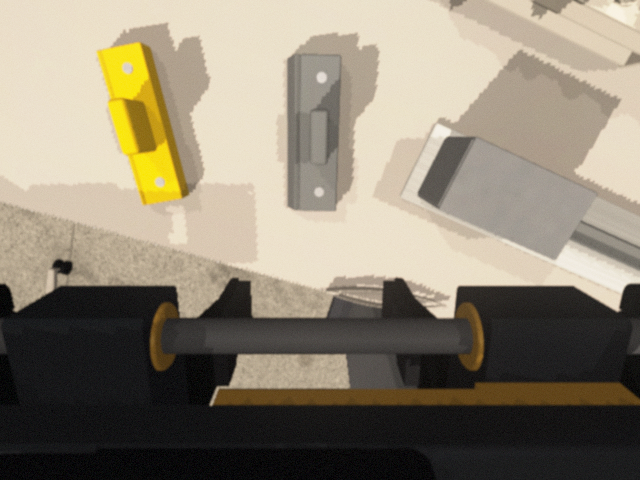

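```bash
python3 - <<'E'
from fit import *
P=np.load("w13.npy")
for zf in(0,1): print("chock",np.round(run(chock,P,(.474,.397,105.5),.1,(-.02,0),z0=.006,zfree=zf,cut=.01,z1=.065),4))
r=cv2.imread("pics/w13.png"); cv2.imwrite("pics/w13c.png",cv2.resize(r[30:230,240:390],None,fx=4,fy=4,interpolation=cv2.INTER_CUBIC)[:600])
th=np.radians(-75);c,s=np.cos(th),np.sin(th);d=P-np.array([.4853,.3504,-.001]);q=np.stack([c*d[:,0]+s*d[:,1],-s*d[:,0]+c*d[:,1],d[:,2]],1)
m=(abs(abs(q[:,1])-.04)<.008)
print([(i,round(float(np.median(q[m&(abs(q[:,0]*1000-i)<1)][:,2])*1000),1)) for i in range(-52,8,2)])
E
```

```text
chock [4.725000e-01 4.005000e-01 1.050946e+02 0.000000e+00 7.760000e+03
 9.933000e-01]
chock [ 4.716000e-01  4.011000e-01  1.051273e+02 -1.100000e-03  7.760000e+03
  6.326000e-01]
[(-52, 290.9), (-50, 291.1), (-48, 291.0), (-46, 290.8), (-44, 290.8), (-42, 289.2), (-40, 287.8), (-38, 289.2), (-36, 288.6), (-34, 289.2), (-32, 289.0), (-30, 288.9), (-28, 289.0), (-26, 289.1), (-24, 289.2), (-22, 288.9), (-20, 288.9), (-18, 288.7), (-16, 289.3), (-14, 288.7), (-12, 289.2), (-10, 288.7), (-8, 288.9), (-6, 287.4), (-4, 286.9), (-2, 287.1), (0, 287.3), (2, 287.3), (4, 287.4), (6, 287.1)]
```

View pics/w13c.png

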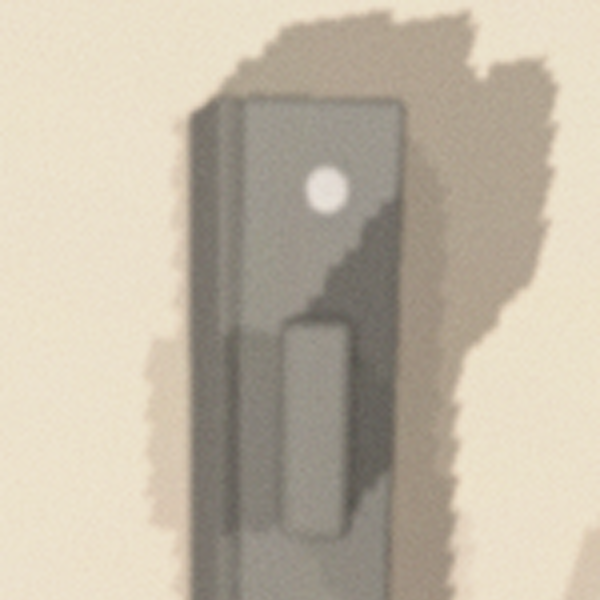

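```bash
python3 - <<'E'
from fit import *
P=np.load("w13.npy"); H=P[(P[:,2]>.049)&(P[:,2]<.06)&(np.hypot(P[:,0]-.48,P[:,1]-.373)<.04)]
print(len(H),((np.percentile(H,2,axis=0)+np.percentile(H,98,axis=0))/2).round(4),np.median(H[:,2]).round(4),H.mean(0).round(4))
print(to((.4796,.3728,.15),105.1))
E
```

```text
1038 [0.4799 0.3734 0.0533] 0.0537 [0.4802 0.3734 0.0536]
[array([49.3, 69.7, -1. ]), array([-3.1227, -0.0054, -0.0036]), array([ 0.0189, -0.0023,  0.0035])]
```

```bash
python3 -m pendant '[[50,[49,70,-1],[-1.2,0,0]],[50,[49,70,-1],[-1.2,0,0]],[50,[49,70,-1],[-1.2,0,0]],[50,[49,70,-1],[-1.2,0,0]],[50,[49,70,-1],[-1.2,0,0]],[50,[49,70,-1],[-1.2,0,0]],[50,[49,70,-1],[-1.2,0,0]],[50,[49,70,-1],[-1.2,0,0]],[50,[49,70,-1],[-1.2,0,0]],[50,[49,70,-1],[-1.2,0,0]]]'; python3 -m pendant '[[50,[0,0,0],[-1.2,0,0]],[50,[0,0,0],[-1.2,0,0]],[50,[0,0,0],[-1.2,0,0]],[50,[0,0,0],[-1.2,0,0]],[50,[0,0,0],[-1.2,0,0]],[50,[0,0,0],[-1.2,0,0]],[50,[0,0,0],[-1.2,0,0]],[50,[0,0,0],[-1.2,0,0]],[50,[0,0,0],[-1.2,0,0]],[50,[0,0,0],[-1.2,0,0]]]';python3 -c "
from h import *
print(telemetry.get_obs()['qpos'].round(1))
print(to((.48,.3732,.13),105.1))"
```

```text
time_s: 14.78
tool_pos: [0.4837, 0.3672, 0.1507]
tool_rot: [-129.6, 89.9, -134.9]
force: [-0.3, 1.2, 0.2]
grip_width: 0.0501
time_s: 15.62
tool_pos: [0.4837, 0.3672, 0.1507]
tool_rot: [169.2, 89.9, -127.3]
force: [-0.2, 0.2, 0.0]
grip_width: 0.05
[ 15.1  39.7 -77.1  94.   39.4  78.8  -4. ]
[array([20.7,  6. ,  3.8]), array([-0.7259, -0.0019, -0.0012]), array([ 2.4157e+00, -1.5000e-03,  2.5000e-03])]
```

```bash
python3 -m pendant '[[50,[0,0,0],[-0.72,0,0]],[50,[0,0,0],[-0.72,0,0]],[50,[0,0,0],[-0.72,0,0]],[50,[0,0,0],[-0.72,0,0]],[50,[0,0,0],[-0.72,0,0]],[50,[0,0,0],[-0.72,0,0]],[50,[0,0,0],[-0.72,0,0]]]';python3 -c "
from h import *
print(telemetry.get_obs()['qpos'].round(1))
print(to((.48,.3732,.13),105.1))
r=optics.read_camera('wrist'); cv2.imwrite('pics/w14.png',r['image'])"
```

```text
time_s: 16.2
tool_pos: [0.4838, 0.3673, 0.1508]
tool_rot: [132.2, 89.9, -123.3]
force: [0.5, 0.8, 0.5]
grip_width: 0.0498
[ 15.3  40.4 -78.   94.   40.2  79.3  36.5]
[array([20.7,  2.2,  6.7]), array([-0.0094, -0.0014, -0.0015]), array([ 3.1322e+00, -2.4000e-03,  2.1000e-03])]
```

View pics/w14.png

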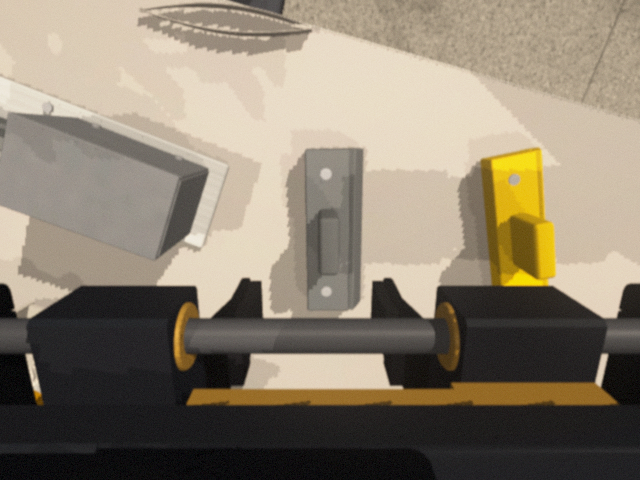

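```bash
python3 -m pendant '[[50,[20,2,6.5],[-0.01,0,0]],[50,[20,2,6.5],[-0.01,0,0]],[50,[20,2,6.5],[-0.01,0,0]],[50,[20,2,6.5],[-0.01,0,0]]]';python3 - <<'E'
from fit import *
print(telemetry.get_obs()['qpos'].round(1))
r=optics.read_camera('wrist'); P=cloud(r).reshape(-1,3);P=P[np.isfinite(P).all(1)]
print("chock",np.round(run(chock,P,(.472,.4,105.2),.1,(-.02,0),z0=.006,zfree=1,cut=.01,z1=.06),4))
H=P[(P[:,2]>.049)&(P[:,2]<.058)&(np.hypot(P[:,0]-.48,P[:,1]-.373)<.04)]
print(len(H),((np.percentile(H,2,axis=0)+np.percentile(H,98,axis=0))/2).round(4),np.median(H[:,2]).round(4))
print(to((.48,.3732,.043),105.1))
E
```

```text
time_s: 16.58
tool_pos: [0.4803, 0.374, 0.1313]
tool_rot: [99.6, 89.9, -155.5]
force: [0.3, -0.4, -0.2]
grip_width: 0.0499
[ 14.1  41.5 -76.9  95.   41.3  77.7  35.6]
chock [ 4.729000e-01  4.016000e-01  1.051403e+02 -1.100000e-03  9.605000e+03
  5.740000e-01]
1406 [0.4793 0.3734 0.053 ] 0.0537
[array([88.6,  0.7, -0.9]), array([-0.0026,  0.0002, -0.0005]), array([ 3.139e+00, -7.000e-04, -3.000e-04])]
```

```bash
python3 -m pendant '[[50,[30,0.7,-0.6],[0,0,0]],[50,[60,0.7,-0.6],[0,0,0]],[50,[80,0.7,-0.6],[0,0,0]],[50,[87,0.7,-0.6],[0,0,0]],[35,[87,0.7,-0.6],[0,0,0]],[20,[87,0.7,-0.6],[0,0,0]],[5,[87,0.7,-0.6],[0,0,0]],[5,[87,0.7,-0.6],[0,0,0]],[5,[87,0.7,-0.6],[0,0,0]],[5,[87,0.7,-0.6],[0,0,0]]]' 20;python3 - <<'E'
from fit import *
o=telemetry.get_obs();print(o['qpos'].round(1),o["force"])
r=optics.read_camera('wrist'); cv2.imwrite('pics/w15.png',r['image'])
print(to((.48,.3734,.043),105.1))
E
```

```text
time_s: 17.47
tool_pos: [0.48, 0.3739, 0.0448]
tool_rot: [-26.3, 90.0, 78.7]
force: [-0.2, -0.6, -0.0]
grip_width: 0.0178
[ 11.5  45.9 -71.6  99.1  46.3  70.5  32.8] [-0.18576002 -0.56792224 -0.02532821]
[array([ 1.6, -0. , -0.5]), array([-0.0014,  0.0006, -0.    ]), array([ 3.1402e+00, -0.0000e+00, -9.0000e-04])]
```

View pics/w15.png

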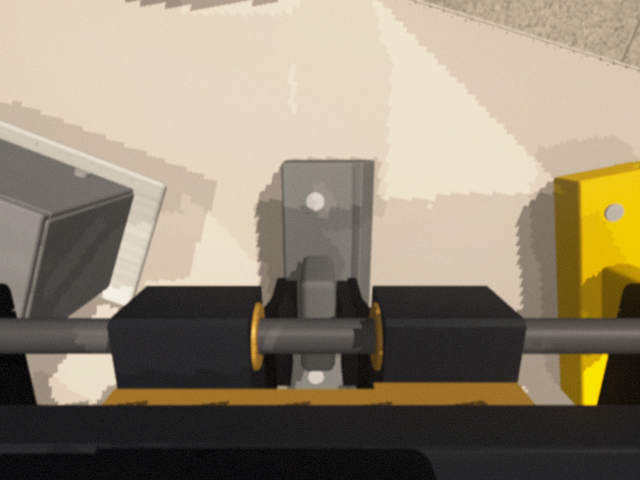

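```bash
python3 -m pendant '[[5,[0.5,0,-0.5],[0,0,0]],[5,[0.5,0,-0.5],[0,0,0]],[5,[0.5,0,-0.5],[0,0,0]],[5,[-10,0,-0.5],[0,0,0]],[5,[-40,0,-0.5],[0,0,0]],[5,[-80,0,-0.5],[0,0,0]],[5,[-120,0,-0.5],[0,0,0]],[5,[-150,0,-0.5],[0,0,0]],[5,[-150,0,-0.5],[0,0,0]]]' 30;python3 - <<'E'
from fit import *
o=telemetry.get_obs();print(o['qpos'].round(1),o["force"])
r=optics.read_camera('wrist'); cv2.imwrite('pics/w16.png',r['image'])
print(to((.455,.12,.2),47))
E
```

```text
time_s: 18.27
tool_pos: [0.4812, 0.3761, 0.2012]
tool_rot: [-63.5, 89.5, 41.6]
force: [-0.2, 1.0, -1.6]
grip_width: 0.0139
[ 14.5  35.3 -76.9  90.7  34.9  81.4  39.8] [-0.1988289   1.04083129 -1.55103534]
[array([  -3.1,   90.8, -239.3]), array([1.0126, 0.004 , 0.0035]), array([-2.129 , -0.004 ,  0.0047])]
```

View pics/w16.png

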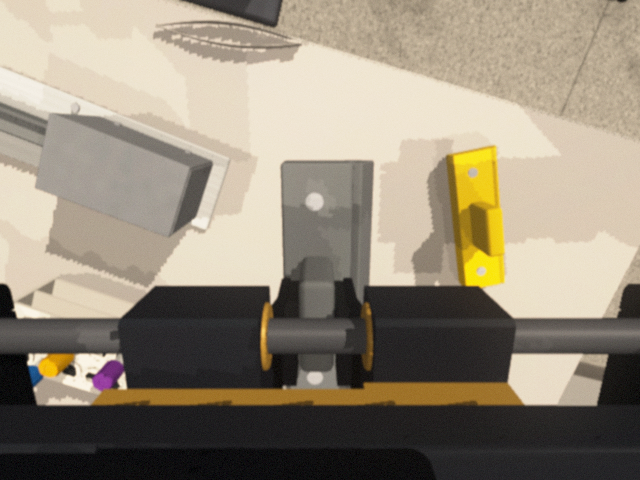

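```bash
python3 -m pendant '[[5,[-3,91,-239],[1.01,0.004,0]],[5,[-3,91,-239],[1.01,0.004,0]],[5,[-3,91,-239],[1.01,0.004,0]],[5,[-3,91,-239],[1.01,0.004,0]],[5,[-3,91,-239],[1.01,0.004,0]],[5,[-3,91,-239],[1.01,0.004,0]],[5,[-3,91,-239],[1.01,0.004,0]],[5,[-3,91,-239],[1.01,0.004,0]],[5,[-3,91,-239],[1.01,0.004,0]]]';python3 - <<'E'
from fit import *
o=telemetry.get_obs();print(o['qpos'].round(1),o["force"])
print(to((.4329,-.1168,.2),-11.25))
E
```

```text
time_s: 19.07
tool_pos: [0.4532, 0.1155, 0.1958]
tool_rot: [-166.1, 89.6, -119.5]
force: [1.0, 1.0, -1.5]
grip_width: 0.0138
[ 60.6   0.2 -77.  109.3   0.5  71.   30.1] [ 1.0158427   1.04757537 -1.49428135]
[array([  -2.6, -144.8, -182.8]), array([ 1.01  , -0.0058,  0.0054]), array([-2.1316, -0.0063, -0.0068])]
```

```bash
python3 -m pendant '[[5,[-3,-145,-183],[1.01,-0.005,0.005]],[5,[-3,-145,-183],[1.01,-0.005,0.005]],[5,[-3,-145,-183],[1.01,-0.005,0.005]],[5,[-3,-145,-183],[1.01,-0.005,0.005]],[5,[-3,-145,-183],[1.01,-0.005,0.005]],[5,[-3,-145,-183],[1.01,-0.005,0.005]],[5,[-3,-145,-183],[1.01,-0.005,0.005]],[5,[-3,-145,-183],[1.01,-0.005,0.005]],[5,[-3,-145,-183],[1.01,-0.005,0.005]],[5,[-3,-145,-183],[1.01,-0.005,0.005]]]';python3 - <<'E'
from fit import *
o=telemetry.get_obs();print(o['qpos'].round(1),o["force"])
print(to((.4329,-.1168,.2),-11.25))
E
```

```text
time_s: 19.9
tool_pos: [0.4355, -0.1129, 0.2001]
tool_rot: [106.1, 89.8, 95.8]
force: [-0.7, 0.2, -1.5]
grip_width: 0.0137
[ 79.1  -5.9 -63.3 111.4  -5.8  71.4   7.5] [-0.71660436  0.19904386 -1.45185144]
[array([ 0. , -4.3, -1.9]), array([ 0.0162, -0.0011, -0.0038]), array([-3.1254e+00,  6.0000e-03, -1.8000e-03])]
```

```bash
python3 -m pendant '[[5,[30,-4,-2],[0.016,0,-0.003]],[5,[60,-4,-2],[0.016,0,-0.003]],[5,[85,-4,-2],[0.016,0,-0.003]],[5,[90,-4,-2],[0.016,0,-0.003]],[5,[90,-4,-2],[0.016,0,-0.003]],[5,[90,-4,-2],[0.016,0,-0.003]]]';cat > held.py <<'E'
from fit import *
import sys
o=telemetry.get_obs();print(o["tool_pos"].round(4),o['qpos'].round(1),o["force"].round(1))
r=optics.read_camera('wrist'); cv2.imwrite(f'pics/{sys.argv[1]}.png',r['image'])
P=cloud(r).reshape(-1,3);P=P[np.isfinite(P).all(1)]
z=float(sys.argv[2]) if len(sys.argv)>2 else o["tool_pos"][2]-.0455
th=np.radians(-11.25);x=np.array([np.cos(th),np.sin(th)]);y=np.array([-x[1],x[0]])
g=o["tool_pos"][:2]+x*.029
c=run(chock,P,(g[0],g[1],-11.25),.09,(-.02,.02),z0=z+.004,z1=z+.06,zfree=1,cut=.006,z_base=z)
print("chock",np.round(c,4)); d=np.array(c[:2])-[.477,-.1256]; print("chock in cradle x,y,z,yaw",(d@x).round(4),(d@y).round(4),round(c[3]+.0009,4),round(c[2]+11.25,2))
d=o["tool_pos"][:2]-[.477,-.1256]; print("tool in cradle",d@x,d@y)
E
python3 held.py w17;python3 - <<'E'
from fit import *
print(to((.4329,-.1168,.08),-11.25))
E
```

```text
time_s: 20.4
tool_pos: [0.4339, -0.1167, 0.1116]
tool_rot: [20.5, 89.9, 9.1]
force: [-0.1, 0.6, -0.8]
grip_width: 0.0137
[ 0.4339 -0.1167  0.1116] [ 77.5   4.7 -66.8 117.6   5.   60.6  -3.1] [-0.1  0.6 -0.8]
chock [ 4.62000e-01 -1.24200e-01 -1.14557e+01  6.61000e-02  1.44920e+04
  6.93800e-01]
chock in cradle x,y,z,yaw -0.015 -0.0015 0.067 -0.21
tool in cradle -0.04401199711348747 0.0002996543777753165
[array([32.2,  0.1, -1.7]), array([-0.0042,  0.0025,  0.0007]), array([ 3.1374e+00,  1.1000e-03, -4.0000e-03])]
```

View pics/w17.png

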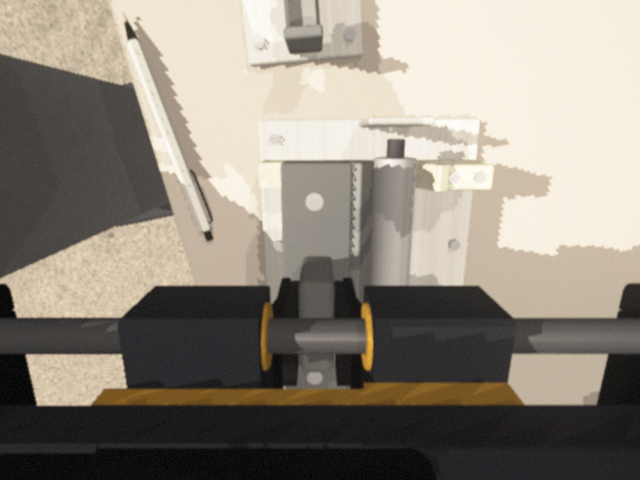

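```bash
python3 -m pendant '[[5,[12,0,-1.7],[-0.002,0.002,0]],[5,[22,0,-1.7],[-0.002,0.002,0]],[5,[28,0,-1.7],[-0.002,0.002,0]],[5,[31,0,-1.7],[-0.002,0.002,0]],[5,[31,0,-1.7],[-0.002,0.002,0]]]'; python3 held.py w18
```

```text
time_s: 20.87
tool_pos: [0.4318, -0.1173, 0.0803]
tool_rot: [-136.9, 89.9, -148.4]
force: [-0.1, 0.5, -1.5]
grip_width: 0.0136
[ 0.4318 -0.1173  0.0803] [ 75.    9.  -65.7 119.5   9.8  57.2  -7.3] [-0.1  0.5 -1.5]
chock [ 4.59800e-01 -1.24700e-01 -1.15043e+01  3.48000e-02  1.44700e+04
  6.98200e-01]
chock in cradle x,y,z,yaw -0.017 -0.0025 0.0357 -0.25
tool in cradle -0.045916752962944736 -0.0006300415275021764
```

```bash
python3 -m pendant '[[5,[1.5,0,0],[0,0,0]],[5,[3,0,0],[0,0,0]],[5,[3.8,0,0],[0,0,0]],[5,[4.5,0,0],[0,0,0]],[5,[4.5,0,0],[0,0,0]]]'; python3 held.py w19
```

```text
time_s: 21.33
tool_pos: [0.4318, -0.1174, 0.0764]
tool_rot: [-143.4, 89.9, -154.9]
force: [-3.5, 0.3, 8.4]
grip_width: 0.0139
[ 0.4318 -0.1174  0.0764] [ 74.6   9.6 -65.5 119.6  10.6  56.9  -8. ] [-3.5  0.3  8.4]
chock [ 4.5980e-01 -1.2480e-01 -1.1554e+01  3.0900e-02  1.4480e+04  6.9980e-01]
chock in cradle x,y,z,yaw -0.0171 -0.0026 0.0318 -0.3
tool in cradle -0.045906293213603476 -0.0007312615347925143
```

```bash
python3 -m pendant '[[5,[-0.4,0,1.5],[0,0,0]],[5,[-0.4,0,3],[0,0,0]],[5,[-0.4,0,4.5],[0,0,0]],[5,[-0.4,0,6],[0,0,0]],[5,[-0.4,0,7],[0,0,0]],[5,[-0.4,0,7],[0,0,0]]]'; python3 held.py w20
```

```text
time_s: 21.88
tool_pos: [0.4379, -0.1185, 0.0764]
tool_rot: [-161.0, 89.8, -172.5]
force: [-5.7, 1.4, 9.9]
grip_width: 0.0135
[ 0.4379 -0.1185  0.0764] [ 73.4  11.  -65.  118.8  11.9  57.3  -9.2] [-5.7  1.4  9.9]
chock [ 4.66000e-01 -1.26700e-01 -1.28083e+01  3.09000e-02  1.52810e+04
  9.36700e-01]
chock in cradle x,y,z,yaw -0.0106 -0.0032 0.0318 -1.56
tool in cradle -0.03968299632396221 -0.0006852288331204742
```

```bash
python3 -m pendant '[[5,[0,0,0.5],[0,0,0]],[5,[0,0,1],[0,0,0]],[5,[0,0,1],[0,0,0]],[5,[0,0,1],[0,0,0]]]'; python3 held.py w21
```

```text
time_s: 22.27
tool_pos: [0.4385, -0.1186, 0.0764]
tool_rot: [-162.3, 89.7, -173.8]
force: [-6.3, 2.2, 11.1]
grip_width: 0.0135
[ 0.4385 -0.1186  0.0764] [ 73.3  11.2 -64.9 118.7  12.1  57.4  -9.3] [-6.3  2.2 11.1]
chock [ 4.66400e-01 -1.27000e-01 -1.31912e+01  3.10000e-02  1.54360e+04
  9.71100e-01]
chock in cradle x,y,z,yaw -0.0101 -0.0034 0.0319 -1.94
tool in cradle -0.03911837367344485 -0.0006482216028843361
```

View pics/w21.png

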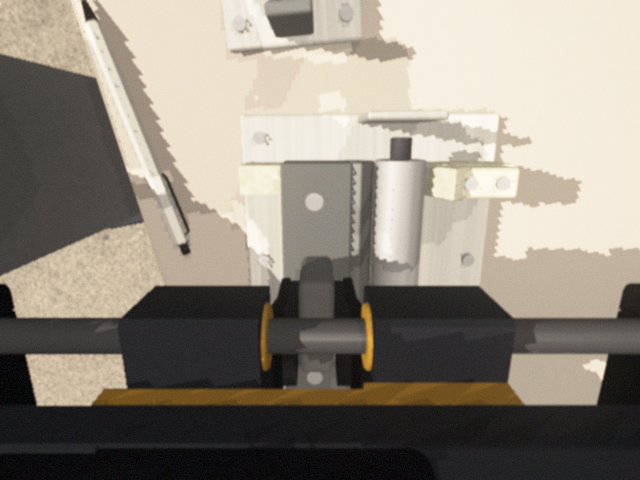

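```bash
python3 -m pendant '[[5,[-0.8,0,0.6],[0,0,0]],[5,[-0.8,0,1.2],[0,0,0]],[5,[-0.8,0,1.8],[0,0,0]],[5,[-0.8,0,1.8],[0,0,0]],[5,[-0.8,0,1.8],[0,0,0]]]'; python3 held.py w22
```

```text
time_s: 22.73
tool_pos: [0.4397, -0.1189, 0.0765]
tool_rot: [-168.9, 89.7, 179.6]
force: [-6.5, 1.2, 7.0]
grip_width: 0.0139
[ 0.4397 -0.1189  0.0765] [ 73.1  11.4 -64.8 118.5  12.3  57.5  -9.5] [-6.5  1.2  7. ]
chock [ 4.67600e-01 -1.27400e-01 -1.34969e+01  3.10000e-02  1.55960e+04
  1.01710e+00]
chock in cradle x,y,z,yaw -0.0088 -0.0035 0.0319 -2.25
tool in cradle -0.0379185373064492 -0.0006962321782967522
```

```bash
python3 -m pendant '[[5,[-0.3,0,0.6],[0,0,0]],[5,[-0.3,0,1.2],[0,0,0]],[5,[-0.3,0,1.2],[0,0,0]],[5,[-0.3,0,1.2],[0,0,0]]]'; python3 held.py w23
```

```text
time_s: 23.12
tool_pos: [0.4399, -0.1189, 0.0765]
tool_rot: [-171.1, 89.6, 177.4]
force: [-9.0, 1.8, 8.6]
grip_width: 0.0138
[ 0.4399 -0.1189  0.0765] [ 72.9  11.6 -64.7 118.3  12.5  57.7  -9.7] [-9.   1.8  8.6]
chock [ 4.67700e-01 -1.27400e-01 -1.34919e+01  3.10000e-02  1.55590e+04
  1.01530e+00]
chock in cradle x,y,z,yaw -0.0087 -0.0035 0.0319 -2.24
tool in cradle -0.037717205397100405 -0.0006727908859600319
```

```bash
python3 -m pendant '[[5,[-0.3,0,-1],[0,0,0]],[5,[-0.3,0,-1],[0,0,0]],[36,[-0.3,0,-1],[0,0,0]],[36,[-0.3,0,-1],[0,0,0]],[36,[-0.3,0,-1],[0,0,0]],[36,[-0.3,0,-1],[0,0,0]],[36,[-0.3,0,-1],[0,0,0]],[36,[-0.3,0,-1],[0,0,0]]]'; python3 held.py w24
```

```text
time_s: 23.83
tool_pos: [0.4419, -0.1192, 0.0774]
tool_rot: [-120.5, 90.0, -132.0]
force: [0.4, 0.0, 0.4]
grip_width: 0.0351
[ 0.4419 -0.1192  0.0774] [ 73.1  11.4 -64.8 118.4  12.3  57.3  -9.5] [0.4 0.  0.4]
chock [ 4.68400e-01 -1.26800e-01 -1.21234e+01  3.09000e-02  1.72800e+04
  8.15500e-01]
chock in cradle x,y,z,yaw -0.0082 -0.0028 0.0318 -0.87
tool in cradle -0.03567894220239569 -0.000562143594079396
```

View pics/w24.png

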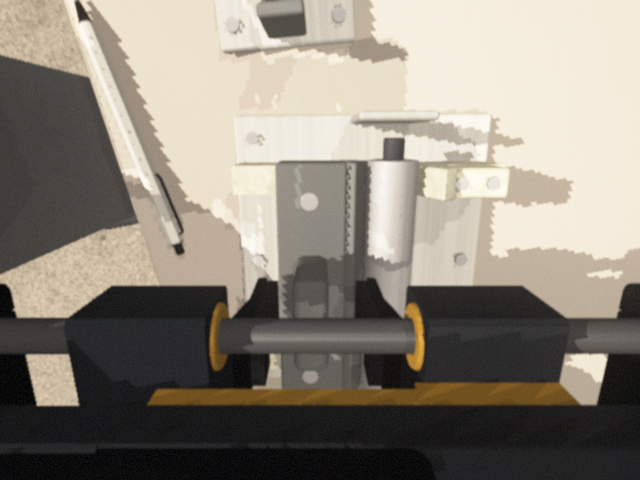

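```bash
python3 -m pendant '[[36,[-10,0,-2],[0,0,0]],[36,[-30,0,-2],[0,0,0]],[36,[-60,0,-2],[0,0,0]],[36,[-100,-20,0],[0,0,0]],[36,[-120,-60,15],[0,0,0]],[36,[-120,-90,30],[0,0,0]],[36,[-120,-100,30],[0,0,0]],[36,[-120,-100,30],[0,0,0]],[36,[-120,-100,30],[0,0,0]]]'; python3 - <<'E'
from chk import *
r,q=chk("w25")
# chock profile in cradle frame
def joint(v,Q):
    c,s=np.cos(v[2]),np.sin(v[2]);d=Q-np.array([v[0],v[1],v[3]])
    return np.stack([c*d[:,0]+s*d[:,1],-s*d[:,0]+c*d[:,1],d[:,2]],1)
Q=q[(q[:,2]>.036)&(q[:,2]<.095)&(q[:,0]>-.07)&(q[:,0]<.014)&(abs(q[:,1])<.07)]
v=np.array([-.009,0,0,.032])
f=lambda v,Q:np.minimum(chock(joint(v,Q)),cyl(Q,-.06,.06,.012,.0409,0.))
for i in range(3):
    K=Q[abs(f(v,Q))<.006]; res=least_squares(lambda w:f(w,K)*1000,v,loss='soft_l1',x_scale=[.001,.001,.01,.001]);v=res.x
print("chock x,y,yaw,z",v.round(4),len(K),abs(f(v,K)).mean())
b=models.landmark_of("wrist","immersion_oil");print(b[:1])
E
```

```text
time_s: 24.63
tool_pos: [0.4508, -0.2231, 0.1967]
tool_rot: [135.3, 89.9, 123.7]
force: [0.1, 0.9, -0.7]
grip_width: 0.0358
[ 0.4508 -0.2231  0.1967] [ 0.1  0.9 -0.7] 0.03576544751722867
cradle [ 4.77200e-01 -1.25700e-01 -1.12284e+01 -7.00000e-04  2.16900e+03
  4.94800e-01]
roller x,yawslope,z,tilt [-0.0003  0.0024  0.0407  0.0019] top y range [-0.0597  0.0588] 7231
chock x,y,yaw,z [-0.009  -0.0027 -0.0034  0.0318] 16843 0.0005915155397791139
[]
```

View pics/w25.png

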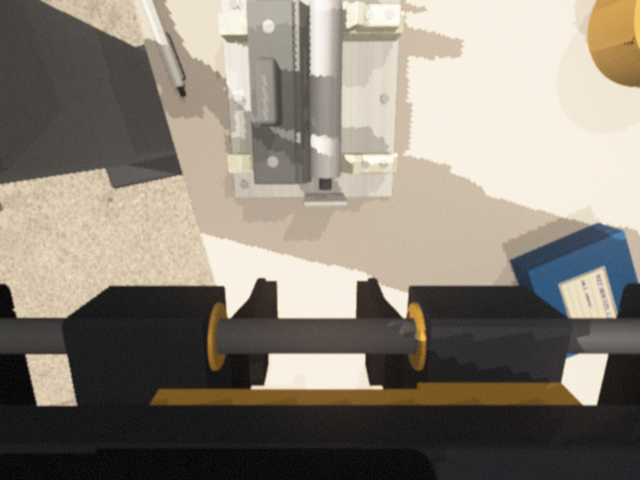

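```bash
python3 - <<'E'
from h import *
r=optics.read_camera("top"); P=cloud(r).reshape(-1,3)
m=(np.hypot(P[:,0]-.49,P[:,1]+.36)<.04)&(P[:,2]>.012); print("bottle",P[m].mean(0),m.sum())
print(env.sign_off())
E
```

```text
bottle [nan nan nan] 0
the job is handed in; nothing more can be done
None<stdin>:3: RuntimeWarning: Mean of empty slice.
  ret = um.true_divide(
```

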